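# Hold back the spring lock inside the household chest

## Robot

A 7-joint arm with a two-finger parallel gripper is mounted at the origin on the work surface. World frame = base frame: x ahead of the robot, y to its left, z up, the work surface at z = 0. Lengths are in m, angles in rad, forces in N, time in s.
With the tool pointing down it reaches from about 0.425 to 0.875 m from the base axis. Payload 4.7 kg.
Tool frame: the origin (TCP) lies on the centre line of the jaws, within the pads' length; the fingertips stand 8 mm ahead of it and the grasp point (between the pads) lies 11 mm behind it; z points along the fingers, y is the direction in which the jaws open and shut (so a half turn about z gives the same grasp; the last joint's range is limited). The gripper opens to 87 mm and grips with 3 to 60 N. Pads are 19 mm wide; open, the fingers measure 117 mm over their backs; the gripper's body (75 mm by 190 mm) begins 51 mm behind the grasp point.
Start: joints at [1.148, 0.321, -0.07, 1.45, 0.023, 1.371, -0.057], TCP at [0.275, -0.589, 0.231] pointing down, gripper open.
Joint ranges: [-2.86, 2.86], [-0.3, 2.09], [-1.38, 1.24], [0.06, 2.45], [-1.56, 4.7], [0.09, 2.05], [-2.69, 2.69]. Speed limits (rad/s): [2.57, 2.57, 3.14, 3.14, 3.14, 3.14, 3.14].

## Interface

Orientations are given as a rotation vector (axis times angle).
In Python, from bench import status, optics, order gives the robot as it stands.
- The arm moves only by the tool step_arm, never from a script. Its argument "rows" is a list of rows, each a list of 3 entries, a list of its own where there are three numbers: the turn, a rotation vector about the tool's x, y, z in degrees, then the shift along the tool's x, y, z in mm, then the finger opening in mm, from 0 to 87. A call has 1 to 12 rows; each row shifts and turns the pose as measured when the row begins, along the tool's axes as they then stand; what a row does not reach is not made up. A row lasts 1/12 s, in which the tool goes at most 41.7 mm and 7.16 degrees, less where a joint would pass 70% of its speed; a pose out of reach is approached as far as the arm can. A call is refused whole if a number of a shift passes 41.7 or a number of a turn 7.16, either way. A call with a gripper value outside its range is refused whole. The fingers move at their own pace and stop on an object; "grip_force" is the grip in N (left out, the last holds). Time passes only in rows, so rows that do not move let the fingers close. It gives the time, the measured TCP pose, the force and the opening at its end, in the units of the state.
- status.get_state(): the state, without advancing time (a new reading comes with each control period).
- optics.get_image(name): name is "scene" or "top" or "wrist"; returns a dict with "frame" (420x560x3 uint8, red, green, blue), "range_z" (420x560 float32, m along the optical axis (not along the pixel's ray), 0 where there is no reading), "K" (3x3 intrinsics, pixels), "R" (3x3) and "t" (3): a world point X has camera coordinates R X + t. Camera axes: x right, y down, z forward; pixel columns grow to the right and rows downward; lengths in m; the calibration is good to about 2 mm. A picture is of the moment at which its call begins.
- order.close_job(): hands the job in, once; it reports no verdict.
The state is a dict: "time": time; "joint_positions": joint angles; "qd": joint speeds; "joint_torque": joint torques, N m; "position": TCP position; "tool_rot": TCP orientation; "ft_force": force on the tool from outside, world axes, zero at the start; "torque": the same for the moment, N m; "grip_width": opening from 0.0 (shut) to 1.0 (fully open).
Only numpy, scipy, OpenCV 4.12 (cv2) and the standard library are available. Lean on these libraries where they do the work, as an engineer would, in place of code of your own. Each camera call takes 0.05 s, during which the arm holds its last target.

## Task

Lift the lid of the wooden chest right back until it rests open on its stop. Then take the round-headed key out of the slotted end of the plate rack, push it fully home in the lock inside the chest, wiggling it past the sticky pins, and only then turn it a quarter turn clockwise. The lock springs shut again, so finish with the gripper still holding the key turned and the bolt drawn back, lid still open, for me to lift the steel inner cover; leave the square-headed key, the cup, the bowl and the spoon where they are.

Things in the scene. Friction and masses are not known exactly. Their poses are not given: they have to be found in the camera images.
- chest: Wooden chest fixed to the shelf, 150 (its x) by 220 (its y) by 100 mm high, walls 10 mm, hinged lid on top. Origin: centre of its underside, z up. Front faces its -x; the lid's hinge runs along its y at the back (+x) rim. Inside, a flat steel cover 53 mm up carries a steel lock case 46 by 58 mm (top 71 mm up) with the brass lock cylinder in its middle; all else inside is below 75 mm
- lid (a joint): Lid of the chest, 10 mm board, 0.2 kg: 0 shut, grows as it opens, a positive turn about the chest's +y; 1.75 rad is on its stop (10 degrees past upright). Let go before upright it falls shut; let go past upright (over about 1.6) it falls the rest of the way onto its stop and stays
- lid_hinge (a point): Centre of the lid's hinge line, on the chest's back rim, 100 mm above the shelf; axes as the chest's (hinge line along y)
- lid_knob (a point): Centre of the ball of the lid's wooden knob: ball 24 mm in diameter on a 12 mm stem, 26 mm above the lid's upper face, 20 mm from its front edge. Shut, it lies 132 mm in front of the hinge line (chest's -x) and 36 mm above it. Pinched along the hinge direction, the ball turns between the fingers as the lid swings
- keyhole (a point): Fixed point, middle of the lock cylinder's flat round brass face (22 mm), 74 mm above the shelf, facing up; axes as the chest's. At plug angle 0 the keyway is a slot 12.5 mm along this x, 5.5 along y, 31 deep, mouth bevelled 2 mm. The key goes straight down, either way round; three sticky pins 15 to 26 mm down need 4 to 15 N of push, eased by small wiggles in yaw
- plug (a joint): Lock cylinder: 0 at rest, grows turning clockwise seen from above, stop at 1.571 (quarter turn). Free to turn only with the key fully home (shoulder on the face); it must not be forced before. A spring drives it back: 0.02 N m at 0, 0.09 N m at the stop. The blade has about 8 degrees of play in the keyway
- bolt (a joint): Lock bolt, sliding in the keeper beside the lock case: 0 shot, 0.010 m drawn back at the full quarter turn; driven by the plug
- key_grip (a point): Centre of the round head of the steel key (upright disc 32 mm in diameter, 8 mm thick). z up along the key, x along the width of head and blade, y through the thickness. The shoulder (20 by 8 mm) is 27 mm below; under it the blade, 11 wide (a 4 mm neck part-way), 4 thick, 30 mm long, round tip. 20 to 40 g. Stands in an outer slot of the rack's end ledge, shoulder on the ledge
- key_shoulder (a point): Underside of the key's shoulder, on the key's axis: meets the lock's face when the key is fully home. Axes as key_grip
- spare_key_grip (a point): Centre of the head of the other steel key (head: upright rectangle 24 mm wide, 32 mm high, 8 mm thick), standing in the other outer slot, 80 mm away; leave it
- rack: White plastic plate rack fixed to the shelf, 150 (its x) by 270 mm (its y); origin centre of underside. Its end ledge, top 55 mm up, is centred at its y = -110 mm, with three slots (12.5 along x by 5.5 mm) at its x = -40, 0, 40 mm. Three enamel plates of 180 mm stand upright in it from its y = 16 to 112 mm, 190 mm up
- cup_mid (a point): Orange plastic cup, 76 mm in diameter, 85 mm high; point at its centre; leave it
- bowl_mid (a point): Small white ceramic bowl, 110 mm in diameter, 50 mm high; point at its centre; leave it
- spoon: Steel teaspoon, 140 mm long, lying on the shelf; leave it
There are look-alikes about, which are no part of the job. What is shaped like the part that bears key_grip but orange or yellow is not meant.

How it is judged:
On the way, in this order (a step that is already met when the one before it is completed fails the run):
1. the lid rests open on its stop (value of joint lid above 1.68 rad), for 0.3 s.
2. the key is fully home in the lock, not yet turned (horizontal distance between key_shoulder and keyhole below 0.004 m and z of key_shoulder in the frame of keyhole below 0.003 m and angle between the z axis of key_shoulder and the z axis of keyhole, either way round below 0.15 rad and value of joint plug below 0.3 rad), for 0.1 s.
At the end, for the whole second after the job is handed in: The lid rests on its stop (over 1.68 rad), the key is in the lock (shoulder within 4 mm of the face and of the axis, upright within 0.15 rad), the plug is held turned by more than 1.3 rad with the bolt drawn back over 7.5 mm, and the fingers grip the key (value of joint plug above 1.3 rad and value of joint bolt above 0.0075 m and value of joint lid above 1.68 rad and horizontal distance between key_shoulder and keyhole below 0.004 m and z of key_shoulder in the frame of keyhole below 0.004 m and angle between the z axis of key_shoulder and the z axis of keyhole, either way round below 0.15 rad and contact force between the fingers and key above 2 N); the arm keeps its last pose, push and grip.
It fails at once if the cup, bowl, spoon or square-headed key is displaced (distance of any of cup_mid, bowl_mid, spoon from where it was at the start of the episode above 0.03 m or distance of spare_key_grip from where it was at the start of the episode above 0.02 m).
It fails at once if the lock is forced round with the key not fully home (value of joint plug above 0.35 rad and z of key_shoulder in the frame of keyhole above 0.006 m).
It also fails if it takes over 70 s, if anything falls off the work surface, if the arm or the gripper's body presses on something with over 40 N, if the wrist force passes 120 N, or if a joint passes its speed limit or range.

## Working session

There is one attempt and no reset: what is moved stays moved. The work goes in short steps, Python scripts to look and compute and a tool call to move; the robot and the scene stay as the last step left them, time stands still between calls to the robot, and variables do not carry over. Pictures are saved under pics/ and viewed, and the job is handed in when it is done.

Besides the shell and the picture viewer there is one more tool, called after "Emit:" as name(argument=value, ...) on one line, values as JSON. step_arm: Moves the arm, as the interface text tells. Its arguments: {"type":"object","properties":{"rows":{"type":"array"},"grip_force":{"type":"number"}},"required":["rows"]}

```bash
ls -la; mkdir -p pics
python3 - <<'E'
from bench import status, optics, order
import cv2,numpy as np
print(status.get_state())
for n in ["scene","top","wrist"]:
    d=optics.get_image(n)
    np.savez('%s0.npz'%n,**d)
    cv2.imwrite('pics/%s0.png'%n,d['frame'][:,:,::-1])
    print(n,d['K'].tolist(),d['R'].tolist(),d['t'].tolist())
E
```

```text
total 12
drwxr-xr-x  3 agent agent 4096 Dec  7 02:30 .
drwxr-xr-x 23 root  root  4096 Dec  7 02:30 ..
drwxr-xr-x  2 agent agent 4096 Dec  7 02:30 pics
{'time': 0.0, 'joint_positions': array([ 1.14810696,  0.3218136 , -0.07008409,  1.45169984,  0.0226116 ,
        1.37075932, -0.05688912]), 'qd': array([-0.00069933,  0.00055409,  0.00043593, -0.0002726 , -0.00020623,
       -0.00032619,  0.0003733 ]), 'joint_torque': array([-9.28969166e-04, -4.91285312e+01, -4.04507238e-01, -3.12526023e+01,
       -6.41303463e-02,  4.35921131e-02,  1.64976359e-04]), 'position': array([ 0.2746955 , -0.58851039,  0.22945511]), 'tool_rot': array([-3.06517583e+00, -6.80338350e-01,  8.10461451e-04]), 'ft_force': array([-0.60446386,  0.35700467, -1.1260001 ]), 'torque': array([-0.02251908,  0.02460851,  0.00993798]), 'grip_width': 1.0014461563220558}
scene [[537.6750343385479, 0.0, 277.30520550036437], [0.0, 537.6750343385479, 205.97120885690254], [0.0, 0.0, 1.0]] [[-0.847617958260288, 0.5304511066101336, 0.012861583524019586], [0.36640704583175254, 0.6026769446652285, -0.7088909486894531], [-0.383783368060
[... 169 characters left out ...]
 512.5814107074114, 206.9836862701479], [0.0, 0.0, 1.0]] [[-0.00045881265587309635, -0.9999863536713909, -0.005204033238086872], [-0.9972204627285128, 0.0008452628000746128, -0.07450257878979664], [0.07450596087883077, 0.005155385707695612, -0.9972072421476524]] [0.06220153797168428, 0.5504216254098944, 1.167052313497735]
wrist [[313.9319437999308, 0.0, 281.46991720100976], [0.0, 313.9319437999308, 206.17882466711777], [0.0, 0.0, 1.0]] [[0.422911903662168, -0.90616923466799, -0.0016851949656080086], [-0.8700376741512371, -0.4065677034593332, 0.27881382329667814], [-0.2533376547186552, -0.11644750166935641, -0.9603436947554861]] [-0.6495804557434178, -0.033639757901711316, 0.3914988505964762]
```

View pics/scene0.png

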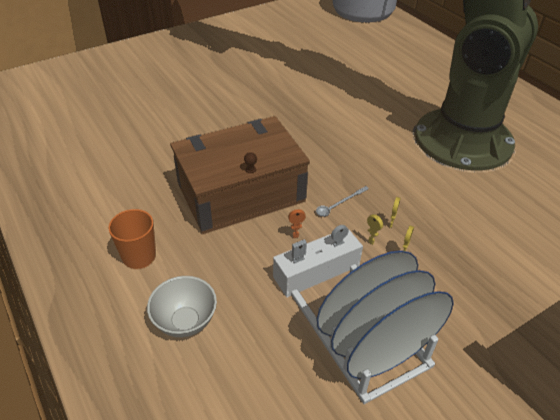

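View pics/top0.png

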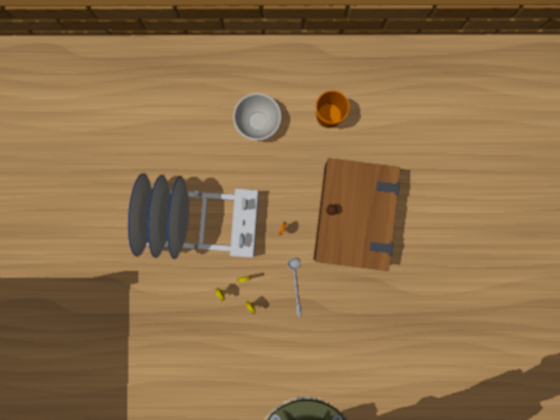

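View pics/wrist0.png

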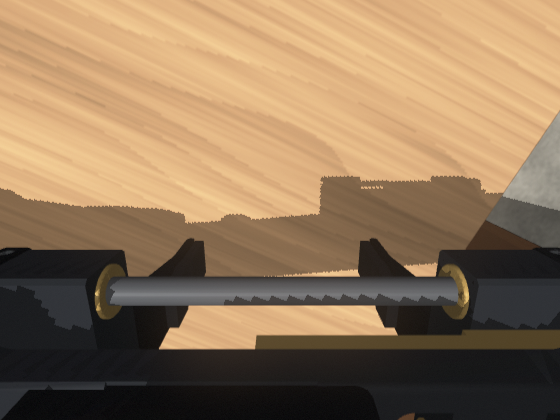

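```bash
cat > h.py <<'E'
import numpy as np,cv2
from bench import status,optics
def load(n): return dict(np.load('%s.npz'%n))
def snap(n,tag):
    d=optics.get_image(n); np.savez('%s.npz'%tag,**d); cv2.imwrite('pics/%s.png'%tag,d['frame'][:,:,::-1]); return d
def pt(d,u,v,z=None):
    z=d['range_z'][int(round(v)),int(round(u))] if z is None else z
    c=np.linalg.inv(d['K'])@[u,v,1]*z
    return d['R'].T@(c-d['t'])
def ray(d,u,v):
    o=-d['R'].T@d['t']; r=d['R'].T@(np.linalg.inv(d['K'])@[u,v,1]); return o,r/np.linalg.norm(r)
def onz(d,u,v,h):
    o,r=ray(d,u,v); return o+r*(h-o[2])/r[2]
def cloud(d):
    H,W=d['range_z'].shape; v,u=np.mgrid[:H,:W]; z=d['range_z']
    c=np.stack([(u-d['K'][0,2])/d['K'][0,0]*z,(v-d['K'][1,2])/d['K'][1,1]*z,z],-1)
    P=(c-d['t'])@d['R']; P[z==0]=np.nan; return P
def proj(d,X):
    c=d['R']@np.asarray(X)+d['t']; p=d['K']@c; return p[:2]/p[2]
def tri(a,b):
    A=np.zeros((3,3));B=np.zeros(3)
    for o,r in (a,b):
        M=np.eye(3)-np.outer(r,r);A+=M;B+=M@o
    X=np.linalg.solve(A,B); g=[np.linalg.norm((np.eye(3)-np.outer(r,r))@(X-o)) for o,r in (a,b)]
    return X,g
def crop(d,u0,v0,u1,v1,s,name):
    cv2.imwrite('pics/'+name,cv2.resize(d['frame'][v0:v1,u0:u1,::-1],None,fx=s,fy=s,interpolation=cv2.INTER_CUBIC))
E
python3 - <<'E'
from h import *
t=load('top0');s=load('scene0')
crop(t,210,140,410,290,4,'c1.png'); crop(s,260,180,400,300,5,'c2.png'); crop(s,160,110,320,230,5,'c3.png')
E
```

```text
(no output)
```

View pics/c1.png

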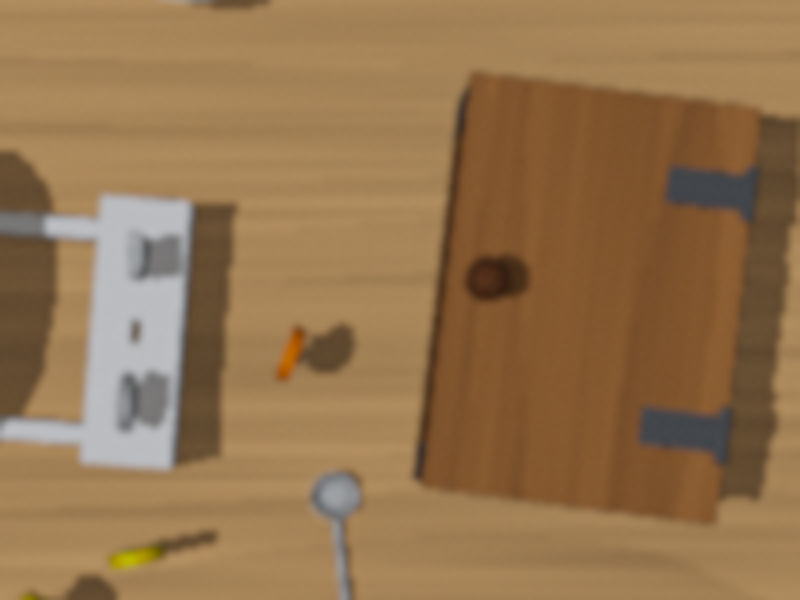

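View pics/c2.png

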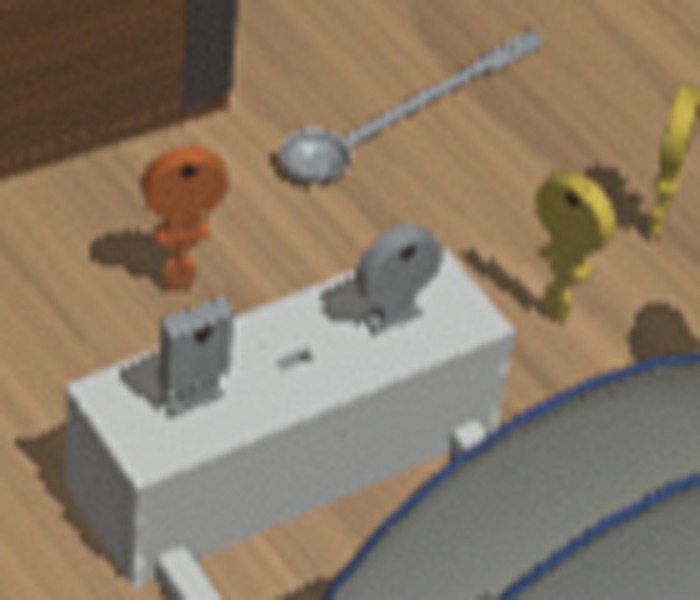

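View pics/c3.png

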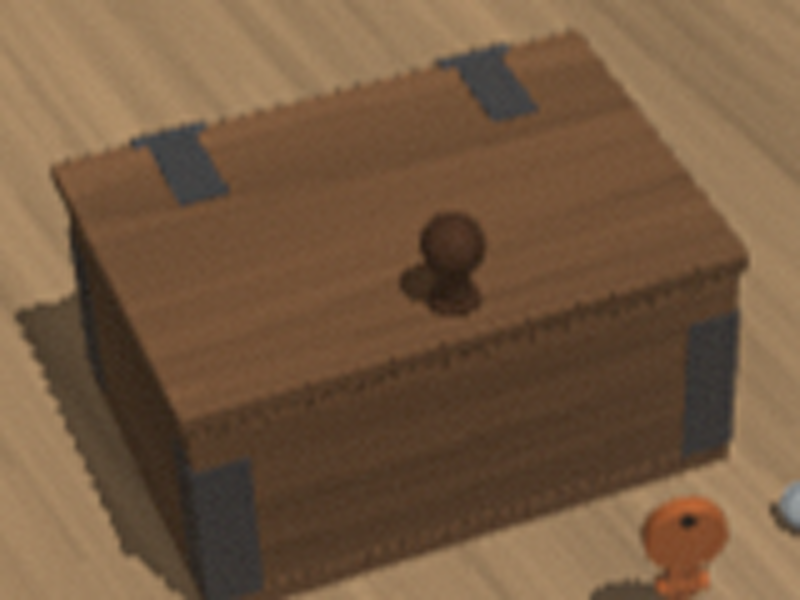

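Run:
```python
from h import *
t=load('top0');s=load('scene0')
Pt=cloud(t);Ps=cloud(s)
for n,P in(('top',Pt),('scene',Ps)):
    b=P[(np.abs(P[...,2])<0.02)]; print(n,'table z',np.nanmedian(b[:,2]))
    def rect(m,name):
        X=P[m]; r=cv2.minAreaRect((X[:,:2]*1000).astype(np.float32)); print(name,m.sum(),r,'z',np.median(X[:,2]))
        return r
    x,y,z=P[...,0],P[...,1],P[...,2]
    m=(z>0.103)&(z<0.117)&(x>0.4)&(x<0.75)&(y<-0.02)&(y>-0.35)
    rect(m,'lid')
    m=(z>0.05)&(z<0.06)&(x>0.4)&(x<0.75)&(y>0.0)&(y<0.2); rect(m,'ledge')
    m=(z>0.122)&(z<0.16)&(x>0.4)&(x<0.75)&(y<-0.02)&(y>-0.35); X=P[m]; print('knob',m.sum(),X.min(0),X.max(0),X.mean(0)); 
    v,u=np.nonzero(m); print(u.mean(),v.mean())
    m=(z>0.064)&(z<0.16)&(x>0.4)&(x<0.75)&(y<0.2)&(y>0.02)
    k,L,st,c=cv2.connectedComponentsWithStats(m.astype(np.uint8))
    for i in range(1,k):
        if st[i,4]>15:
            X=P[L==i]; print('key?',st[i],c[i],X.min(0).round(4),X.max(0).round(4),X.mean(0).round(4), cv2.minAreaRect((X[:,:2]*1000).astype(np.float32)))
```

```text
top table z 0.0005844349881822905
lid 7645 ((530.5248413085938, -109.1565933227539), (161.27972412109375, 226.4639129638672), 82.75945281982422) z 0.11050540129110688
ledge 1391 ((594.2520141601562, 107.17767333984375), (120.103271484375, 312.6437072753906), 89.05634307861328) z 0.05532911999939097
knob 102 [ 0.52662847 -0.05936591  0.13359131] [ 0.54819908 -0.03840249  0.1519602 ] [ 0.53738119 -0.04844812  0.14415836]
331.95098039215685 208.7941176470588
key? [242 198   5  12  55] [244.18181818 203.69090909] [0.5421 0.1335 0.0689] [0.565  0.1419 0.1037] [0.5522 0.1374 0.0938] ((553.5939331054688, 137.84420776367188), (8.025016784667969, 23.108789443969727), 87.39139556884766)
key? [280 221   7  13  45] [282.82222222 227.08888889] [0.4891 0.0462 0.0649] [0.5158 0.0596 0.0764] [0.5021 0.0533 0.0712] ((501.8575439453125, 53.43291091918945), (7.707964897155762, 28.124521255493164), 71.27227783203125)
key? [239 233   6  14  63] [241.52380952 239.6031746 ] [0.4604 0.1389 0.0675] [0.4887 0.1485 0.1006] [0.4743 0.1429 0.0926] ((474.56292724609375, 143.27264404296875), (8.280466079711914, 28
[... 474 characters left out ...]
29801324 158.60264900662253
key? [289 209  17   8  95] [296.55789474 212.37894737] [0.4841 0.0459 0.0641] [0.5142 0.063  0.0753] [0.5    0.0547 0.0704] ((498.887939453125, 54.062538146972656), (10.85518741607666, 28.8984432220459), 71.45211029052734)
key? [331 224  18  19 219] [339.43835616 232.52968037] [0.4562 0.1388 0.0643] [0.4878 0.15   0.1016] [0.4736 0.1459 0.0868] ((472.0740966796875, 144.41131591796875), (10.115032196044922, 32.03828811645508), 84.47920989990234)
key? [292 239  15  20 233] [298.76824034 248.60085837] [0.5393 0.1331 0.0643] [0.5648 0.1442 0.1021] [0.553  0.1402 0.0874] ((551.92724609375, 138.61399841308594), (10.53562068939209, 25.433780670166016), 87.64007568359375)
```

Run:
```python
from h import *
t=load('top0');s=load('scene0')
print('knob',tri(ray(t,331.75,209),ray(s,250.3,158.1)))
# key head centres: fit from masks
print('key',tri(ray(t,241.5,239.6),ray(s,260+401/5,180+268/5)))
for (uv) in [(331.75,209)]: print(onz(t,*uv,0.136))
# lid corners top (crop px)
for c in [(470,75),(760,110),(715,522),(420,487)]:
    print(onz(t,210+c[0]/4,140+c[1]/4,0.11).round(4))
# ledge corners at z 0.055
print('ledge top cam')
for c in [(102,196),(192,202),(174,468),(82,463)]:
    print(onz(t,210+c[0]/4,140+c[1]/4,0.055).round(4))
print('ledge scene cam')
for c in [(70,390),(137,487),(512,332),(445,250)]:
    print(onz(s,260+c[0]/5,180+c[1]/5,0.055).round(4))
# slot middle
print(onz(t,210+135/4,140+331/4,.055),onz(s,260+295/5,180+357/5,.055))
```

```text
knob (array([ 0.53644031, -0.04787415,  0.14018666]), [np.float64(0.000956146030203569), np.float64(0.000956146030203544)])
key (array([0.4730155 , 0.14484851, 0.08303869]), [np.float64(0.001794943502997227), np.float64(0.0017949435029971624)])
[ 0.53752824 -0.04883008  0.136     ]
[ 0.648  -0.0431  0.11  ]
[ 0.6288 -0.1989  0.11  ]
[ 0.4085 -0.1711  0.11  ]
[ 0.427  -0.0149  0.11  ]
ledge top cam
[0.5887 0.16   0.055 ]
[0.5852 0.1092 0.055 ]
[0.4359 0.1189 0.055 ]
[0.4387 0.1703 0.055 ]
ledge scene cam
[0.584  0.1132 0.055 ]
[0.5869 0.1598 0.055 ]
[0.439  0.1712 0.055 ]
[0.4353 0.1281 0.055 ]
[0.51246086 0.14102015 0.055     ] [0.51013447 0.14109649 0.055     ]
```

```bash
cat >> h.py <<'E'
from scipy.spatial.transform import Rotation as Ro
def Rt(a):
    a=np.radians(a); return np.array([[-np.sin(a),np.cos(a),0],[np.cos(a),np.sin(a),0],[0,0,-1]]).T
def plan(pos,yaw,n,pmax=41,quiet=False):
    """rows for straight move to pos with tool y at yaw(deg), z down"""
    s=status.get_state(); p=s['position'];R=Ro.from_rotvec(s['tool_rot']).as_matrix()
    y=R[:,1]; print('t',round(s['time'],2),'pos',p.round(4),'yaw',np.degrees(np.arctan2(y[1],y[0])).round(2),'tilt',np.degrees(np.arccos(-R[2,2])).round(2),'F',s['ft_force'].round(1),'T',s['torque'].round(2),'grip mm',(s['grip_width']*87).round(1),'q',s['joint_positions'].round(2))
    if pos is None: return
    rv=Ro.from_matrix(R.T@Rt(yaw)).as_rotvec(); D=np.asarray(pos)-p
    print('total turn deg',np.degrees(rv).round(1),'dist',np.linalg.norm(D).round(4),'tool',(R.T@D*1000).round(1))
    for i in range(n):
        Ri=R@Ro.from_rotvec(rv*i/n).as_matrix()
        print([np.degrees(rv/n).round(2).tolist(),(Ri.T@D/n*1000).round(1).tolist()])
E
python3 - <<'E'
from h import *
plan([0.537,-0.048,0.215],-7.2,17)
E
```

```text
Traceback (most recent call last):
  File "h.py", line 34, in plan
    y=R[:,1]; print('t',round(s['time'],2),'pos',p.round(4),'yaw',np.degrees(np.arctan2(y[1],y[0])).round(2),'tilt',np.degrees(np.arccos(-R[2,2])).round(2),'F',s['ft_force'].round(1),'T',s['torque'].round(2),'grip mm',(s['grip_width']*87).round(1),'q',s['joint_positions'].round(2))
                                                                                                                                                                                                                          ^^^^^^^^^^^^^^^^^^^^^^^^^^
AttributeError: 'float' object has no attribute 'round'
```

```bash
sed -i "s/(s\['grip_width'\]\*87).round(1)/round(float(s['grip_width'])*87,1)/" h.py
python3 - <<'E'
from h import *
plan([0.537,-0.048,0.215],-7.2,17)
E
```

```text
t 0.15 pos [ 0.2748 -0.5886  0.2297] yaw -64.97 tilt 0.09 F [ 0.2 -0.2 -0.5] T [ 0.04  0.   -0.02] grip mm 87.1 q [ 1.15  0.32 -0.07  1.45  0.02  1.37 -0.06]
total turn deg [ -0.1  -0.  -57.8] dist 0.601 tool [ 466.3 -378.9   15.2]
[[-0.0, -0.0, -3.4], [27.4, -22.3, 0.9]]
[[-0.0, -0.0, -3.4], [28.7, -20.6, 0.9]]
[[-0.0, -0.0, -3.4], [29.9, -18.9, 0.9]]
[[-0.0, -0.0, -3.4], [30.9, -17.1, 0.9]]
[[-0.0, -0.0, -3.4], [31.9, -15.2, 0.9]]
[[-0.0, -0.0, -3.4], [32.7, -13.3, 0.9]]
[[-0.0, -0.0, -3.4], [33.5, -11.3, 0.9]]
[[-0.0, -0.0, -3.4], [34.1, -9.3, 0.9]]
[[-0.0, -0.0, -3.4], [34.6, -7.3, 0.9]]
[[-0.0, -0.0, -3.4], [35.0, -5.2, 0.9]]
[[-0.0, -0.0, -3.4], [35.2, -3.1, 0.9]]
[[-0.0, -0.0, -3.4], [35.3, -1.1, 0.9]]
[[-0.0, -0.0, -3.4], [35.3, 1.0, 0.9]]
[[-0.0, -0.0, -3.4], [35.2, 3.1, 0.9]]
[[-0.0, -0.0, -3.4], [35.0, 5.2, 0.9]]
[[-0.0, -0.0, -3.4], [34.6, 7.3, 0.9]]
[[-0.0, -0.0, -3.4], [34.1, 9.3, 0.9]]
```

Emit:
step_arm(rows=[[[0,0,-3.4],[27,-22,1],60],[[0,0,-3.4],[29,-21,1],60],[[0,0,-3.4],[30,-19,1],60],[[0,0,-3.4],[31,-17,1],60],[[0,0,-3.4],[32,-15,1],60],[[0,0,-3.4],[33,-13,1],60],[[0,0,-3.4],[33.5,-11,1],60],[[0,0,-3.4],[34,-9,1],60],[[0,0,-3.4],[34.5,-7,1],60],[[0,0,-3.4],[35,-5,1],60],[[0,0,-3.4],[35,-3,1],60],[[0,0,-3.4],[35,-1,1],60]], grip_force=20)

```text
time: 1.15
position: [0.4562, -0.1985, 0.2108]
tool_rot: [-2.621, -1.723, 0.012]
ft_force: [0.7, -0.7, 1.4]
grip_width: 0.691
```

Run:
```python
from h import *
plan([0.537,-0.048,0.215],-7.2,6)
```

```text
t 1.15 pos [ 0.4562 -0.1985  0.2108] yaw -23.38 tilt 0.52 F [ 0.7 -0.7  1.4] T [-0.04 -0.13 -0.06] grip mm 60.1 q [ 0.78  0.03 -0.44  1.83  0.02  1.29 -0.06]
total turn deg [ -0.5   0.2 -16.2] dist 0.1708 tool [170.1  14.4  -5. ]
[[-0.08, 0.03, -2.7], [28.4, 2.4, -0.8]]
[[-0.08, 0.03, -2.7], [28.2, 3.7, -0.8]]
[[-0.08, 0.03, -2.7], [28.0, 5.1, -0.8]]
[[-0.08, 0.03, -2.7], [27.7, 6.4, -0.8]]
[[-0.08, 0.03, -2.7], [27.4, 7.7, -0.7]]
[[-0.08, 0.03, -2.7], [27.0, 9.0, -0.7]]
```

Emit:
step_arm(rows=[[[0,0,-2.7],[28.5,2.5,-1],50],[[0,0,-2.7],[28,4,-1],50],[[0,0,-2.7],[28,5,-1],50],[[0,0,-2.7],[28,6.5,-1],50],[[0,0,-2.7],[27.5,7.5,-1],50],[[0,0,-2.7],[27,9,0],50],[[0,0,0],[0,0,0],50]])

```text
time: 1.73
position: [0.5392, -0.0289, 0.2145]
tool_rot: [-2.32, -2.106, 0.007]
ft_force: [-0.1, 1.3, -0.1]
grip_width: 0.574
```

Run:
```python
from h import *
plan([0.537,-0.048,0.126],-7.2,3)
d=snap('wrist','w1')
```

```text
t 1.73 pos [ 0.5392 -0.0289  0.2145] yaw -5.52 tilt 0.53 F [-0.1  1.3 -0.1] T [ 0.11 -0.11  0.04] grip mm 49.9 q [ 0.57  0.14 -0.61  1.72  0.08  1.31 -0.16]
total turn deg [-0.5 -0.1  1.7] dist 0.0906 tool [-19.5   0.4  88.5]
[[-0.17, -0.04, 0.56], [-6.5, 0.1, 29.5]]
[[-0.17, -0.04, 0.56], [-6.5, 0.1, 29.5]]
[[-0.17, -0.04, 0.56], [-6.4, 0.1, 29.5]]
```

View pics/w1.png

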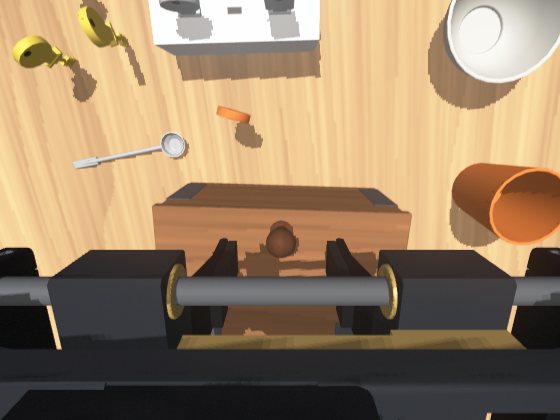

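Emit:
step_arm(rows=[[[0,0,0.9],[-10,0,10],50],[[0,0,0.8],[-9.5,0,12],50],[[0,0,0],[0,0,12],50],[[0,0,0],[0,0,12],50],[[0,0,0],[0,0,12],50],[[0,0,0],[0,0,0],50],[[0,0,0],[0,0,0],50]])

```text
time: 2.37
position: [0.5298, -0.0643, 0.1463]
tool_rot: [-2.374, -2.042, 0.024]
ft_force: [-0.3, -0.3, -0.6]
grip_width: 0.572
```

Run:
```python
from h import *
plan([0.537,-0.048,0.126],-7.2,2)
d=snap('wrist','w2'); snap('top','t2');
t=load('t2'); crop(t,250,140,410,260,5,'t2c.png')
```

```text
t 2.37 pos [ 0.5298 -0.0643  0.1463] yaw -8.59 tilt 1.05 F [-0.3 -0.3 -0.6] T [ 0.01 -0.12  0.02] grip mm 49.8 q [ 0.6   0.19 -0.58  1.82  0.12  1.19 -0.17]
total turn deg [-1.   0.3 -1.4] dist 0.027 tool [17.3  5.1 20.1]
[[-0.5, 0.15, -0.69], [8.6, 2.5, 10.1]]
[[-0.5, 0.15, -0.69], [8.6, 2.6, 10.1]]
```

View pics/w2.png

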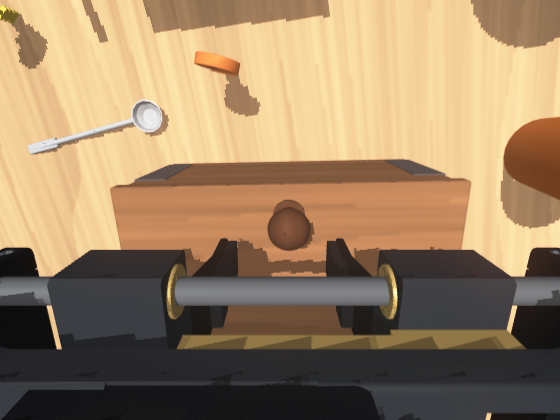

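View pics/t2c.png

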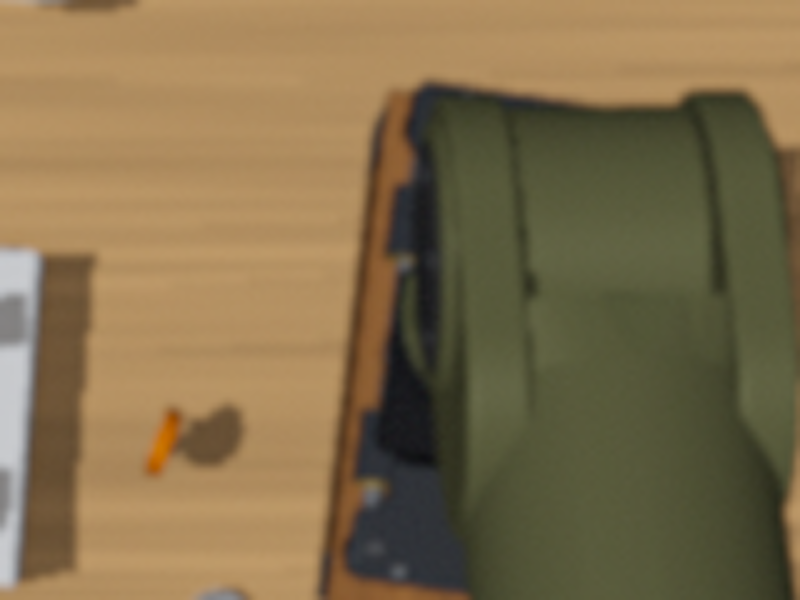

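Emit:
step_arm(rows=[[[-0.5,0,-0.7],[6,2,0],50],[[-0.5,0,-0.7],[5,1,0],50],[[0,0,0],[3,1,0],50],[[0,0,0],[1,0,0],50],[[0,0,0],[0,0,0],50],[[0,0,0],[0,0,0],50]])

```text
time: 2.97
position: [0.5388, -0.0474, 0.1498]
tool_rot: [2.345, 2.076, 0.002]
ft_force: [0.1, -0.7, -0.5]
grip_width: 0.575
```

Run:
```python
from h import *
plan([0.537,-0.048,0.126],-7.2,2)
print(status.get_state()['qd'])
d=snap('wrist','w3')
plan([0.537,-0.048,0.126],-7.2,2)
s=load('scene0');o=ray(d,281,240)
```

```text
t 2.97 pos [ 0.5388 -0.0474  0.1498] yaw -6.95 tilt 0.56 F [ 0.1 -0.7 -0.5] T [ 0.02 -0.08 -0.01] grip mm 50.1 q [ 0.58  0.18 -0.6   1.82  0.12  1.17 -0.18]
total turn deg [0.5 0.3 0.3] dist 0.0239 tool [-0.7 -2.  23.8]
[[0.24, 0.15, 0.13], [-0.3, -1.0, 11.9]]
[[0.24, 0.15, 0.13], [-0.4, -0.9, 11.9]]
[-0.00608312 -0.00411208 -0.00269781 -0.00249368 -0.00114299 -0.00102796
 -0.00247137]
t 3.02 pos [ 0.5388 -0.0474  0.1498] yaw -6.95 tilt 0.55 F [ 0.9  0.2 -0.1] T [ 0.04 -0.06 -0.02] grip mm 50.0 q [ 0.58  0.18 -0.6   1.82  0.12  1.17 -0.18]
total turn deg [0.5 0.3 0.2] dist 0.0239 tool [-0.7 -1.9 23.8]
[[0.23, 0.15, 0.12], [-0.3, -1.0, 11.9]]
[[0.23, 0.15, 0.12], [-0.4, -0.9, 11.9]]
```

View pics/w3.png

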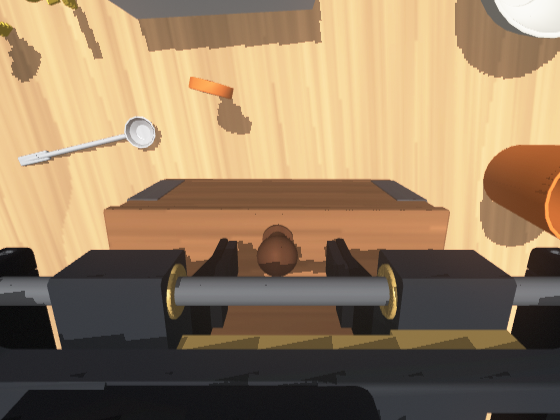

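Emit:
step_arm(rows=[[[0.3,0.2,0],[-0.5,-1,8],50],[[0.2,0.1,0],[0,-1,8],50],[[0,0,0],[0,0,4],50],[[0,0,0],[0,0,2],50],[[0,0,0],[0,0,1],50],[[0,0,0],[0,0,0],50]])

```text
time: 3.52
position: [0.5359, -0.0485, 0.1234]
tool_rot: [-2.351, -2.08, 0.003]
ft_force: [-0.4, -0.2, -1.6]
grip_width: 0.575
```

Run:
```python
from h import *
plan([0.537,-0.048,0.126],-7.2,1)
d=snap('wrist','w4')
```

```text
t 3.52 pos [ 0.5359 -0.0485  0.1234] yaw -7.01 tilt 0.2 F [-0.4 -0.2 -1.6] T [ 0.01 -0.08  0.03] grip mm 50.1 q [ 0.57  0.21 -0.59  1.84  0.13  1.13 -0.19]
total turn deg [-0.2 -0.   0.2] dist 0.0029 tool [ 0.6  1.  -2.6]
[[-0.19, -0.03, 0.19], [0.6, 1.0, -2.6]]
```

View pics/w4.png

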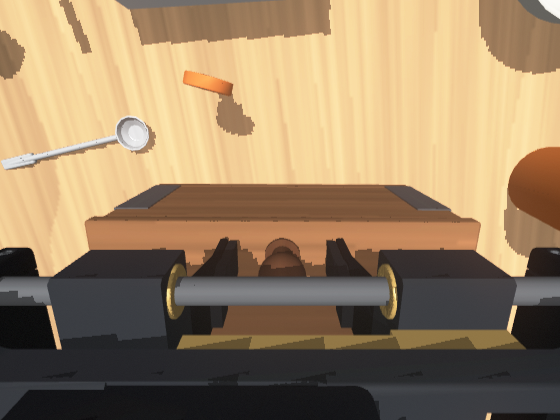

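Emit:
step_arm(rows=[[[0,0,0],[0,0,-2],10],[[0,0,0],[0,0,0],10],[[0,0,0],[0,0,0],10],[[0,0,0],[0,0,0],10],[[0,0,0],[0,0,0],10],[[0,0,0],[0,0,0],10]], grip_force=20)

```text
time: 4.07
position: [0.5362, -0.0484, 0.1266]
tool_rot: [-2.351, -2.08, 0.003]
ft_force: [-1.3, -1.5, -0.3]
grip_width: 0.257
```

Run:
```python
from h import *
plan(None,0,0)
```

```text
t 4.07 pos [ 0.5362 -0.0484  0.1266] yaw -7.01 tilt 0.15 F [-1.3 -1.5 -0.3] T [ 0.03  0.21 -0.02] grip mm 22.4 q [ 0.58  0.21 -0.59  1.84  0.13  1.13 -0.18]
```

```bash
cat > arc.py <<'E'
from h import *
import sys
T0=np.array([0.5362,-0.0484,0.1266]); ex=np.array([-0.1253,-0.9921,0])
s=status.get_state(); p=s['position'];R=Ro.from_rotvec(s['tool_rot']).as_matrix()
d=p-T0; b=np.array([-132+1000*d@ex,36+1000*d[2]])
off=1000*d@np.array([.9921,-.1253,0])
th=np.arctan2(36,-132)-np.arctan2(b[1],b[0]); r=np.hypot(*b)
print('theta',th.round(3),'r',r.round(1),'(136.8) lateral',off.round(1)); plan(None,0,0)
n=int(sys.argv[1]);dt=float(sys.argv[2])
prev=b
for i in range(1,n+1):
    a=th+dt*i; q=np.array([-132*np.cos(a)+36*np.sin(a),132*np.sin(a)+36*np.cos(a)])
    st=q-prev; prev=q
    w=ex*st[0]+np.array([0,0,st[1]])-(np.array([.9921,-.1253,0])*off/n)
    print(round(a,3),(R.T@w).round(1).tolist())
E
python3 arc.py 8 0.05
```

```text
theta 0.0 r 136.8 (136.8) lateral -0.0
t 4.07 pos [ 0.5362 -0.0484  0.1266] yaw -7.01 tilt 0.15 F [-1.3 -1.5 -0.3] T [ 0.03  0.21 -0.02] grip mm 22.4 q [ 0.58  0.21 -0.59  1.84  0.13  1.13 -0.18]
0.05 [-1.9, -0.0, -6.6]
0.1 [-2.3, -0.0, -6.4]
0.15 [-2.6, -0.0, -6.3]
0.2 [-2.9, -0.0, -6.2]
0.25 [-3.2, -0.0, -6.0]
0.3 [-3.5, -0.0, -5.9]
0.35 [-3.8, -0.0, -5.7]
0.4 [-4.1, -0.0, -5.5]
```

Emit:
step_arm(rows=[[[0,0,0],[-2,0,-6.6],10],[[0,0,0],[-2.3,0,-6.4],10],[[0,0,0],[-2.6,0,-6.3],10],[[0,0,0],[-2.9,0,-6.2],10],[[0,0,0],[-3.2,0,-6],10],[[0,0,0],[-3.5,0,-5.9],10]], grip_force=20)

```text
time: 4.57
position: [0.5339, -0.0661, 0.1662]
tool_rot: [-2.35, -2.081, 0.002]
ft_force: [1.0, -0.6, -2.2]
grip_width: 0.259
```

```bash
python3 arc.py 10 0.05
```

```text
theta 0.319 r 136.9 (136.8) lateral -0.1
t 4.57 pos [ 0.5339 -0.0661  0.1662] yaw -6.96 tilt 0.18 F [ 1.  -0.6 -2.2] T [-0.13 -0.2   0.01] grip mm 22.6 q [ 0.61  0.17 -0.58  1.79  0.1   1.21 -0.13]
0.369 [-4.0, -0.0, -5.6]
0.419 [-4.2, -0.0, -5.4]
0.469 [-4.5, -0.0, -5.2]
0.519 [-4.7, -0.0, -5.0]
0.569 [-5.0, -0.0, -4.7]
0.619 [-5.2, -0.0, -4.5]
0.669 [-5.4, -0.0, -4.2]
0.719 [-5.6, -0.0, -3.9]
0.769 [-5.8, -0.0, -3.6]
0.819 [-6.0, -0.0, -3.3]
```

Tracking the arc well; grip still 22.6 mm.

Emit:
step_arm(rows=[[[0,0,0],[-4,0,-5.6],10],[[0,0,0],[-4.2,0,-5.4],10],[[0,0,0],[-4.5,0,-5.2],10],[[0,0,0],[-4.7,0,-5],10],[[0,0,0],[-5,0,-4.7],10],[[0,0,0],[-5.2,0,-4.5],10],[[0,0,0],[-5.4,0,-4.2],10],[[0,0,0],[-5.6,0,-3.9],10]])

```text
time: 5.23
position: [0.5283, -0.1097, 0.2087]
tool_rot: [-2.352, -2.08, 0.004]
ft_force: [1.7, -1.9, -5.1]
grip_width: 0.257
```

```bash
python3 arc.py 10 0.05
```

```text
theta 0.769 r 137.4 (136.8) lateral -0.2
t 5.23 pos [ 0.5283 -0.1097  0.2087] yaw -7.03 tilt 0.18 F [ 1.7 -1.9 -5.1] T [-0.3  -0.38 -0.02] grip mm 22.4 q [ 0.67  0.14 -0.55  1.74  0.07  1.29 -0.03]
0.819 [-6.3, -0.0, -2.9]
0.869 [-6.1, -0.0, -3.0]
0.919 [-6.3, -0.0, -2.7]
0.969 [-6.4, -0.0, -2.4]
1.019 [-6.5, -0.0, -2.1]
1.069 [-6.6, -0.0, -1.8]
1.119 [-6.7, -0.0, -1.4]
1.169 [-6.8, -0.0, -1.1]
1.219 [-6.8, -0.0, -0.8]
1.269 [-6.8, -0.0, -0.4]
```

Emit:
step_arm(rows=[[[0,0,0],[-6.3,0,-2.9],10],[[0,0,0],[-6.2,0,-3],10],[[0,0,0],[-6.3,0,-2.6],10],[[0,0,0],[-6.4,0,-2.3],10],[[0,0,0],[-6.5,0,-2],10],[[0,0,0],[-6.6,0,-1.7],10],[[0,0,0],[-6.7,0,-1.3],10],[[0,0,0],[-6.8,0,-1],10]])

```text
time: 5.9
position: [0.5214, -0.1644, 0.2277]
tool_rot: [-2.348, -2.08, 0.001]
ft_force: [-0.2, 0.6, -3.9]
grip_width: 0.258
```

```bash
python3 arc.py 10 0.05
```

```text
theta 1.195 r 137.9 (136.8) lateral -0.2
t 5.9 pos [ 0.5214 -0.1644  0.2277] yaw -6.94 tilt 0.27 F [-0.2  0.6 -3.9] T [ 0.14 -0.28 -0.04] grip mm 22.4 q [ 0.73  0.14 -0.51  1.7   0.07  1.33  0.08]
1.245 [-6.9, -0.0, 0.5]
1.295 [-6.8, -0.0, -0.3]
1.345 [-6.8, -0.0, 0.1]
1.395 [-6.8, -0.0, 0.4]
1.445 [-6.8, -0.0, 0.8]
1.495 [-6.7, -0.0, 1.1]
1.545 [-6.7, -0.0, 1.4]
1.595 [-6.6, -0.0, 1.8]
1.645 [-6.5, -0.0, 2.1]
1.695 [-6.4, -0.0, 2.4]
```

Emit:
step_arm(rows=[[[0,0,0],[-6.9,0,0.3],10],[[0,0,0],[-6.8,0,0],10],[[0,0,0],[-6.8,0,0.1],10],[[0,0,0],[-6.8,0,0.4],10],[[0,0,0],[-6.8,0,0.8],10],[[0,0,0],[-6.7,0,1.1],10],[[0,0,0],[-6.7,0,1.4],10],[[0,0,0],[-6.6,0,1.8],10],[[0,0,0],[-6,0,2],10]])

```text
time: 6.65
position: [0.5131, -0.2301, 0.2193]
tool_rot: [-2.347, -2.079, 0.0]
ft_force: [0.6, 0.9, -3.0]
grip_width: 0.258
```

```bash
python3 arc.py 3 0.03; python3 -c "
from h import *
d=snap('scene','s5')"
```

```text
theta 1.683 r 138.5 (136.8) lateral -0.2
t 6.65 pos [ 0.5131 -0.2301  0.2193] yaw -6.93 tilt 0.33 F [ 0.6  0.9 -3. ] T [ 0.34 -0.2  -0.06] grip mm 22.4 q [ 0.79  0.17 -0.46  1.67  0.08  1.32  0.19]
1.713 [-3.2, 0.1, 3.1]
1.743 [-3.7, 0.1, 1.7]
1.773 [-3.7, 0.1, 1.8]
```

View pics/s5.png

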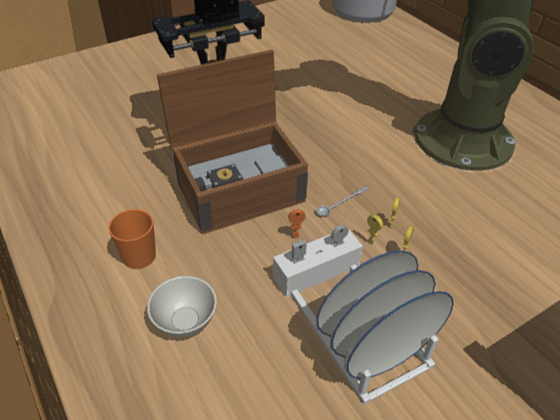

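Emit:
step_arm(rows=[[[0,0,0],[-2,0,1],50],[[0,0,0],[0,0,0],50],[[0,0,0],[0,0,0],50],[[0,0,0],[0,0,0],50],[[0,0,0],[0,0,0],50],[[0,0,0],[0,0,-5],50],[[0,0,0],[0,0,-10],50],[[0,0,0],[0,0,-15],50],[[0,0,0],[0,0,-20],50],[[0,0,0],[0,0,-20],50],[[0,0,0],[0,0,-10],50],[[0,0,0],[0,0,0],50]])

```text
time: 7.7
position: [0.5135, -0.2344, 0.3069]
tool_rot: [2.352, 2.083, -0.001]
ft_force: [-0.2, -0.4, -0.3]
grip_width: 0.575
```

```bash
python3 -c "
from h import *
plan(None,0,0)
d=snap('scene','s6')
crop(d,140,40,320,220,4,'s6c.png')"
```

```text
t 7.7 pos [ 0.5135 -0.2344  0.3069] yaw -6.95 tilt 0.06 F [-0.2 -0.4 -0.3] T [-0.04 -0.12  0.05] grip mm 50.0 q [ 0.79  0.14 -0.46  1.53  0.06  1.48  0.21]
```

View pics/s6c.png

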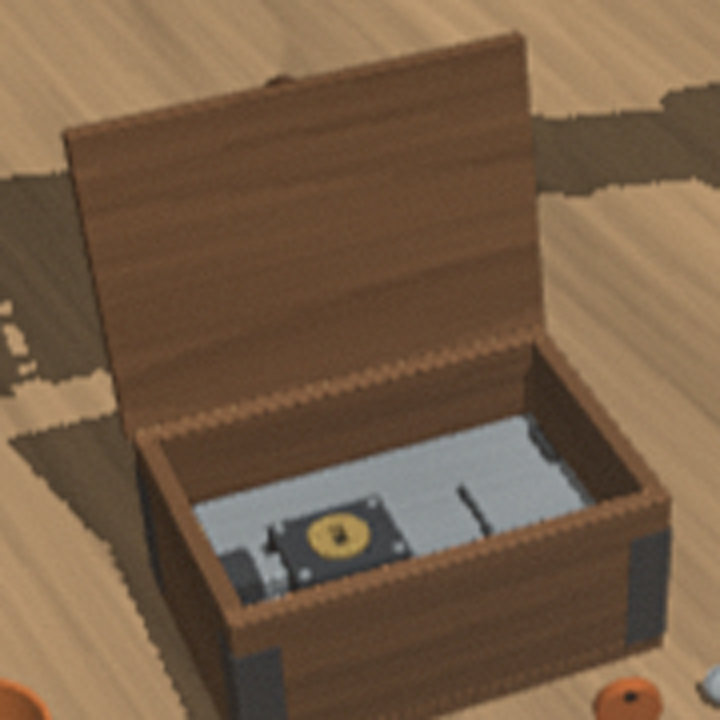

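Run:
```python
from h import *
s=load('s6')
P=cloud(s)
# lid plane
m=np.zeros(P.shape[:2],np.uint8); cv2.fillPoly(m,[np.array([[165,78],[265,55],[268,118],[178,140]])],1)
X=P[m>0]; X=X[~np.isnan(X).any(1)]; c=X.mean(0); n=np.linalg.svd(X-c,full_matrices=False)[2][2]
print('lid normal',n.round(3),'tilt from vertical deg',np.degrees(np.arcsin(abs(n[2]))))
# brass
f=cv2.cvtColor(s['frame'],cv2.COLOR_RGB2HSV)
roi=np.zeros(f.shape[:2],bool); roi[160:190,205:245]=1
b=cv2.inRange(f,(18,110,90),(35,255,255)).astype(bool)&roi
v,u=np.nonzero(b); print('brass',b.sum(),u.mean(),v.mean(),P[b].mean(0))
hull=cv2.convexHull(np.stack([u,v],1).astype(np.int32)); (el)=cv2.fitEllipse(hull); print(el)
print('scene z.074',onz(s,*el[0],0.074)); 
t=snap('top','t6'); crop(t,290,140,410,280,5,'t6c.png')
```

```text
lid normal [0.125 0.976 0.177] tilt from vertical deg 10.194663325593297
brass 122 224.12295081967213 173.50819672131146 [nan nan nan]
((224.2975311279297, 173.5927734375), (10.327178001403809, 15.290169715881348), 88.01087188720703)
scene z.074 [ 0.56341776 -0.10249647  0.074     ]
```

View pics/t6c.png

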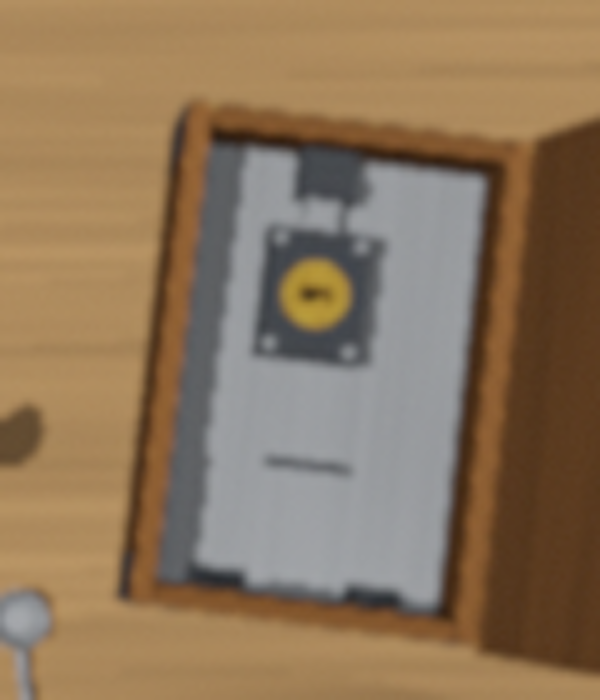

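Run:
```python
from h import *
t=load('t6');s=load('s6')
f=cv2.cvtColor(t['frame'],cv2.COLOR_RGB2HSV)
roi=np.zeros(f.shape[:2],bool); roi[185:213,338:370]=1
b=cv2.inRange(f,(15,110,70),(38,255,255)).astype(bool)&roi
v,u=np.nonzero(b); hull=cv2.convexHull(np.stack([u,v],1).astype(np.int32)); el=cv2.fitEllipse(hull); print(b.sum(),u.mean(),v.mean(),el)
print('top z.074',onz(t,*el[0],.074), 'depth',np.nanmean(cloud(t)[b],0))
print('tri',tri(ray(t,*el[0]),ray(s,224.3,173.6)))
# chest axes position
k=onz(t,*el[0],.074)[:2]; ex=np.array([-0.1253,-.9921]);ey=np.array([.9921,-.1253])
H=np.array([.5365,-.048])+.132*ex
print('key rel hinge', (k-H)@ex,(k-H)@ey)
```

```text
155 352.6193548387097 198.31612903225806 ((352.6228942871094, 198.2618865966797), (13.60258960723877, 13.710392951965332), 132.64541625976562)
top z.074 [ 0.56570581 -0.10127598  0.074     ] depth [ 0.5660454  -0.10194892  0.06906402]
tri (array([ 0.56497446, -0.10061922,  0.07621905]), [np.float64(0.0006254072004365864), np.float64(0.00062540720043649)])
key rel hinge -0.0827994328426287 0.03565056134535012
```

Run:
```python
from h import *
d=load('s6'); crop(d,130,0,290,110,5,'g6.png')
st=status.get_state(); R=Ro.from_rotvec(st['tool_rot']).as_matrix(); p=st['position']
for nm in ['s6','t6']:
    P=cloud(load(nm)); X=P[(P[...,2]>0.26)&(np.abs(P[...,1]+0.23)<0.3)&(np.abs(P[...,0]-.51)<.25)]
    L=(X-p)@R*1000
    for z0 in range(10,-160,-10):
        m=(L[:,2]<z0)&(L[:,2]>=z0-10)
        if m.sum()>3: print(nm,z0,m.sum(),L[m].min(0).round(0)[:2],L[m].max(0).round(0)[:2])
```

```text
s6 10 29 [ -5. -34.] [11. 33.]
s6 0 86 [-14. -34.] [12. 34.]
s6 -10 88 [-11. -36.] [14. 34.]
s6 -20 87 [ -9. -35.] [14. 36.]
s6 -30 110 [-10. -38.] [14. 38.]
s6 -40 109 [-10. -41.] [13. 40.]
s6 -50 38 [-0. 28.] [13. 41.]
s6 -60 17 [ 8. 32.] [39. 86.]
s6 -70 69 [18. 34.] [40. 86.]
s6 -80 4 [37. 81.] [39. 86.]
t6 10 7 [-1. 27.] [12. 35.]
t6 -10 4 [ 1. 27.] [ 6. 28.]
t6 -30 8 [  9. -23.] [12. 36.]
t6 -40 10 [  9. -24.] [12. 35.]
t6 -60 21 [  6. -82.] [38. 86.]
t6 -70 194 [-24. -85.] [39. 88.]
t6 -80 817 [-37. -90.] [39. 87.]
t6 -90 158 [-31. -90.] [38. 94.]
t6 -100 2484 [-38. -93.] [38. 97.]
t6 -110 99 [-33. -87.] [34. 94.]
t6 -120 10 [-13. -48.] [27.  7.]
t6 -130 10 [-13. -48.] [ 22. -48.]
t6 -140 20 [-14. -48.] [ 23. -33.]
t6 -150 92 [-14. -48.] [39. 17.]
```

View pics/g6.png

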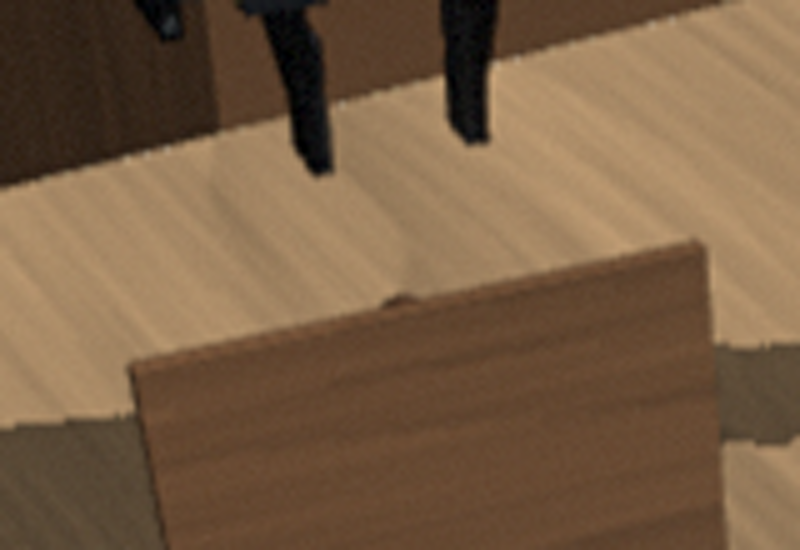

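Run:
```python
from h import *
s=load('s6')
P=cloud(s)
m=np.zeros(P.shape[:2],np.uint8); cv2.fillPoly(m,[np.array([[165,78],[265,55],[268,118],[178,140]])],1)
X=P[m>0]; X=X[~np.isnan(X).any(1)]; c=X.mean(0); n=np.linalg.svd(X-c,full_matrices=False)[2][2]
ex=np.array([-.1253,-.9921,0])
for z in (.1,.152,.171,.2):
    k=np.array([.565,-.101,z]); print(z,((c-k)@n)/(ex@n))
plan([0.473,0.144,0.26],86,17)
```

```text
0.1 0.08461872375972744
0.152 0.09397019052174746
0.171 0.09738707260787016
0.2 0.10260231368668903
t 7.8 pos [ 0.5128 -0.2341  0.3045] yaw -6.94 tilt 0.19 F [-1.1 -0.3 -0.1] T [-0.02 -0.06 -0.04] grip mm 49.9 q [ 0.79  0.14 -0.46  1.54  0.06  1.48  0.21]
total turn deg [ -0.1  -0.2 -92.9] dist 0.3828 tool [370.6 -85.   44.8]
[[-0.01, -0.01, -5.47], [21.8, -5.0, 2.6]]
[[-0.01, -0.01, -5.47], [22.2, -2.9, 2.6]]
[[-0.01, -0.01, -5.47], [22.4, -0.8, 2.6]]
[[-0.01, -0.01, -5.47], [22.3, 1.4, 2.6]]
[[-0.01, -0.01, -5.47], [22.1, 3.5, 2.6]]
[[-0.01, -0.01, -5.47], [21.7, 5.6, 2.6]]
[[-0.01, -0.01, -5.47], [21.0, 7.6, 2.6]]
[[-0.01, -0.01, -5.47], [20.2, 9.6, 2.6]]
[[-0.01, -0.01, -5.47], [19.2, 11.5, 2.6]]
[[-0.01, -0.01, -5.47], [18.0, 13.2, 2.6]]
[[-0.01, -0.01, -5.47], [16.7, 14.9, 2.6]]
[[-0.01, -0.01, -5.47], [15.2, 16.4, 2.6]]
[[-0.01, -0.01, -5.47], [13.6, 17.8, 2.6]]
[[-0.01, -0.01, -5.47], [11.8, 19.0, 2.6]]
[[-0.01, -0.01, -5.47], [9.9, 20.0, 2.6]]
[[-0.01, -0.01, -5.47], [8.0, 20.9, 2.6]]
[[-0.01, -0.01, -5.47], [6.0, 21.6, 2.6]]
```

Emit:
step_arm(rows=[[[0,0,-5.5],[22,-5,1],40],[[0,0,-5.5],[22,-3,2],40],[[0,0,-5.5],[22,-1,2.5],40],[[0,0,-5.5],[22,1.5,2.5],40],[[0,0,-5.5],[22,3.5,2.5],40],[[0,0,-5.5],[21.5,5.5,2.5],40],[[0,0,-5.5],[21,7.5,2.5],40],[[0,0,-5.5],[20,9.5,2.5],40],[[0,0,-5.5],[19,11.5,2.5],40],[[0,0,-5.5],[18,13,2.5],40],[[0,0,-5],[14,12,2.5],40],[[0,0,-4],[9,8,2],40]])

```text
time: 8.8
position: [0.4687, 0.0231, 0.2592]
tool_rot: [-0.816, -3.004, 0.003]
ft_force: [-0.2, 0.2, -1.3]
grip_width: 0.459
```

Run:
```python
from h import *
plan([0.473,0.144,0.22],86,5)
```

```text
t 8.8 pos [0.4687 0.0231 0.2592] yaw 59.63 tilt 1.67 F [-0.2  0.2 -1.3] T [ 0.01 -0.15  0.02] grip mm 39.9 q [ 0.62 -0.04 -0.69  1.79 -0.03  1.41  0.97]
total turn deg [ -0.2  -1.7 -26.4] dist 0.1271 tool [ 56.3 106.8  39.8]
[[-0.03, -0.34, -5.28], [11.3, 21.4, 8.0]]
[[-0.03, -0.34, -5.28], [9.3, 22.3, 7.9]]
[[-0.03, -0.34, -5.28], [7.3, 23.1, 7.9]]
[[-0.03, -0.34, -5.28], [5.2, 23.6, 7.8]]
[[-0.03, -0.34, -5.28], [3.0, 24.0, 7.8]]
```

Emit:
step_arm(rows=[[[0,-0.3,-5],[11,21,6],40],[[0,-0.3,-5],[9,22,6],40],[[0,-0.3,-5],[7,21,6],40],[[0,-0.3,-4],[5,15,6],40],[[0,-0.3,-3],[3,9,5],40],[[0,0,-2],[1,5,3],40],[[0,0,0],[0,2,1],40],[[0,0,0],[0,0,0],40],[[0,0,0],[0,0,0],40]])

```text
time: 9.55
position: [0.4601, 0.1307, 0.2145]
tool_rot: [-0.132, -3.12, 0.008]
ft_force: [0.3, 0.5, 0.7]
grip_width: 0.462
```

Run:
```python
from h import *
plan([0.473,0.144,0.20],86,3)
d=snap('wrist','w7')
```

```text
t 9.55 pos [0.4601 0.1307 0.2145] yaw 85.18 tilt 1.14 F [0.3 0.5 0.7] T [ 0.11 -0.2   0.01] grip mm 40.2 q [ 0.49  0.01 -0.82  1.84  0.01  1.31  1.16]
total turn deg [-0.3 -1.1 -0.8] dist 0.0235 tool [-12.   14.5  14.2]
[[-0.11, -0.36, -0.28], [-4.0, 4.8, 4.7]]
[[-0.11, -0.36, -0.28], [-4.0, 4.8, 4.8]]
[[-0.11, -0.36, -0.28], [-4.0, 4.8, 4.8]]
```

View pics/w7.png

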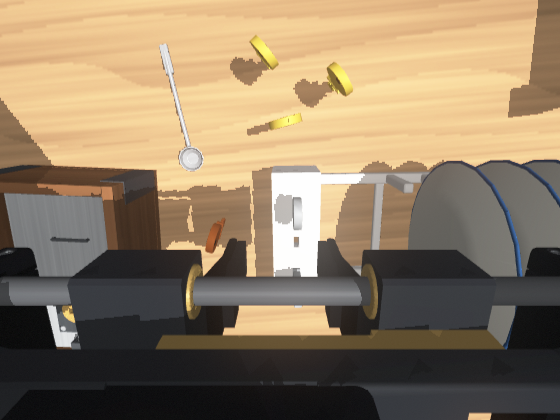

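Run:
```python
from h import *
d=load('w7');s=load('scene0');t=load('top0')
crop(d,260,160,340,260,7,'w7c.png')
P=cloud(d);x,y,z=np.moveaxis(P,-1,0)
m=(z>0.064)&(z<0.12)&(np.abs(x-.473)<.04)&(np.abs(y-.144)<.04)
X=P[m];print(m.sum(),X.min(0),X.max(0),X.mean(0)); v,u=np.nonzero(m);print(u.min(),u.max(),v.min(),v.max(),u.mean(),v.mean())
print(cv2.minAreaRect((X[:,:2]*1000).astype(np.float32)))
for X in ([.473,.1445,.083],[.473,.1445,.099],[0.473,.1445,.055],[.5125,.1415,.055]): print(proj(d,X))
```

```text
299 [0.45713611 0.1384038  0.08256494] [0.48761562 0.14821869 0.09969945] [0.47008472 0.14320567 0.09462367]
293 302 198 230 297.0903010033445 213.99665551839465
((472.32086181640625, 143.36058044433594), (8.285825729370117, 30.391977310180664), 86.08685302734375)
[298.14204843 213.34187389]
[298.94746833 218.35076897]
[296.91575003 205.71554129]
[296.75763844 241.33453333]
```

View pics/w7c.png

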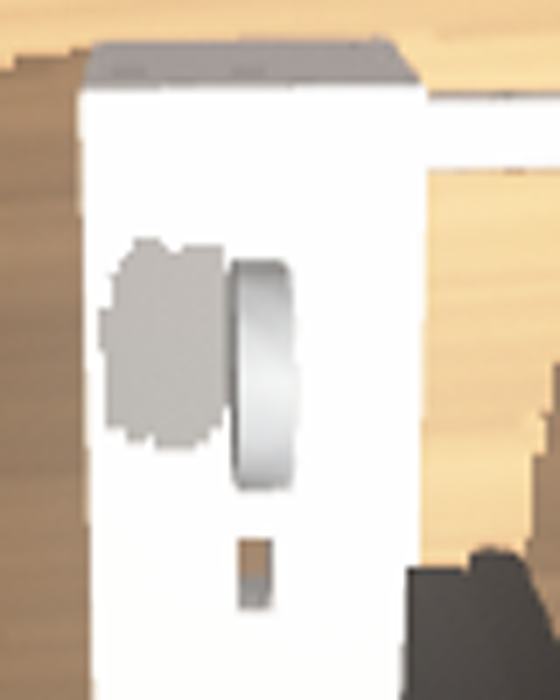

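Emit:
step_arm(rows=[[[0,-0.4,-0.3],[-5,6,10],40],[[0,-0.4,-0.3],[-4,5,14],40],[[0,-0.2,0],[-2,2,16],40],[[0,0,0],[0,0,14],40],[[0,0,0],[0,0,10],40],[[0,0,0],[0,0,5],40],[[0,0,0],[0,0,2],40],[[0,0,0],[0,0,0],40],[[0,0,0],[0,0,0],40]])

```text
time: 10.35
position: [0.4775, 0.1348, 0.1432]
tool_rot: [0.145, 3.133, -0.011]
ft_force: [-0.6, 0.5, 0.6]
grip_width: 0.461
```

Run:
```python
from h import *
plan([0.4723,0.1434,0.088],86,3)
d=snap('wrist','w8')
P=cloud(d);x,y,z=np.moveaxis(P,-1,0)
m=(z>0.066)&(z<0.12)&(np.abs(x-.473)<.04)&(np.abs(y-.144)<.012)
X=P[m]; print(m.sum())
if m.sum(): print(cv2.minAreaRect((X[:,:2]*1000).astype(np.float32)),X.max(0))
```

```text
t 10.35 pos [0.4775 0.1348 0.1432] yaw 84.71 tilt 0.51 F [-0.6  0.5  0.6] T [ 0.08 -0.14  0.01] grip mm 40.1 q [ 0.45  0.12 -0.83  1.91  0.1   1.15  1.07]
total turn deg [-0.4  0.3 -1.3] dist 0.0561 tool [ 6.2  8.4 55.1]
[[-0.13, 0.1, -0.43], [2.1, 2.8, 18.4]]
[[-0.13, 0.1, -0.43], [2.0, 2.8, 18.4]]
[[-0.13, 0.1, -0.43], [2.0, 2.8, 18.4]]
523
((472.6168212890625, 143.2750244140625), (8.292281150817871, 31.241336822509766), 84.91649627685547) [0.48833361 0.14818946 0.09957318]
```

View pics/w8.png

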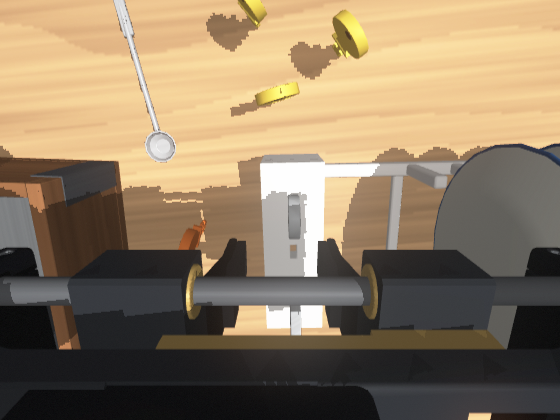

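Emit:
step_arm(rows=[[[-0.3,0.2,-0.5],[3,4,5],40],[[0,0,-0.3],[2,3,5],40],[[0,0,0],[0,1,5],40],[[0,0,0],[0,0,3],40],[[0,0,0],[0,0,1],40],[[0,0,0],[0,0,0],40]])

```text
time: 10.9
position: [0.4739, 0.1448, 0.1241]
tool_rot: [0.12, 3.134, -0.002]
ft_force: [-0.7, 1.2, -0.8]
grip_width: 0.464
```

Run:
```python
from h import *
plan([0.4725,0.1433,0.088],85.5,3)
```

```text
t 10.9 pos [0.4739 0.1448 0.1241] yaw 85.62 tilt 0.31 F [-0.7  1.2 -0.8] T [ 0.08 -0.13  0.  ] grip mm 40.3 q [ 0.44  0.14 -0.83  1.94  0.12  1.11  1.05]
total turn deg [-0.1  0.3  0.1] dist 0.0362 tool [ 1.5 -1.5 36.1]
[[-0.02, 0.1, 0.04], [0.5, -0.5, 12.0]]
[[-0.02, 0.1, 0.04], [0.5, -0.5, 12.0]]
[[-0.02, 0.1, 0.04], [0.5, -0.5, 12.0]]
```

Emit:
step_arm(rows=[[[0,0.2,0],[0.5,-0.5,8],36],[[0,0.1,0],[0.5,-0.5,9],36],[[0,0,0],[0.5,-0.5,8],36],[[0,0,0],[0,0,5],36],[[0,0,0],[0,0,2.5],36],[[0,0,0],[0,0,1],36],[[0,0,0],[0,0,0],36]])

```text
time: 11.48
position: [0.4716, 0.1427, 0.086]
tool_rot: [-0.121, -3.137, 0.002]
ft_force: [-0.8, -0.6, -0.1]
grip_width: 0.418
```

Run:
```python
from h import *
plan([0.4725,0.1433,0.088],85.5,1)
d=snap('wrist','w9'); d=snap('scene','s9'); crop(d,260,150,420,300,5,'s9c.png')
```

```text
t 11.48 pos [0.4716 0.1427 0.086 ] yaw 85.6 tilt 0.15 F [-0.8 -0.6 -0.1] T [ 0.09 -0.06 -0.01] grip mm 36.4 q [ 0.42  0.19 -0.82  1.98  0.16  1.04  1.01]
total turn deg [-0.1 -0.1  0.1] dist 0.0023 tool [-0.8  0.7 -2. ]
[[-0.06, -0.14, 0.1], [-0.8, 0.7, -2.0]]
```

View pics/s9c.png

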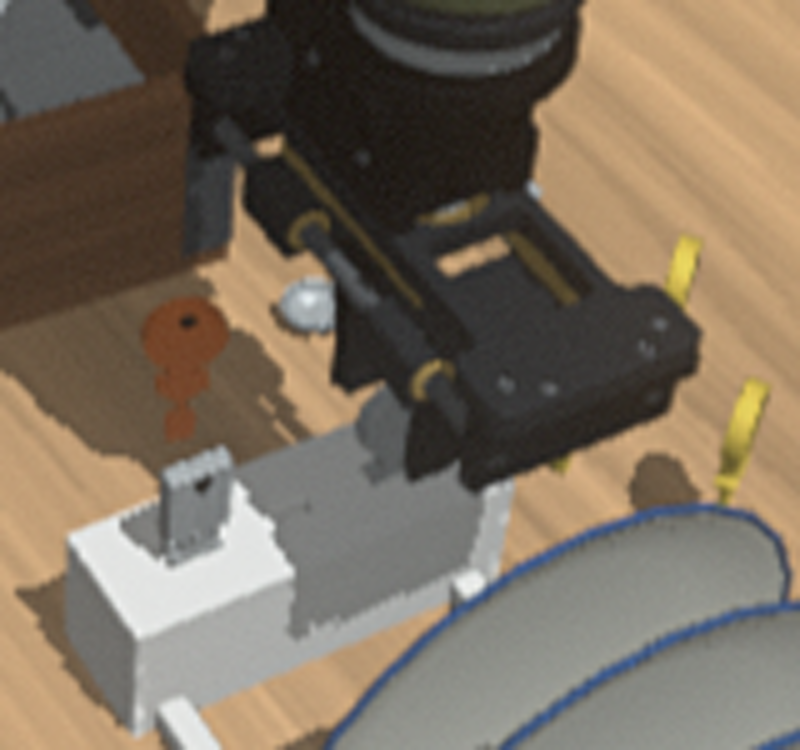

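Emit:
step_arm(rows=[[[0,0,0],[-0.8,0.7,-2],3],[[0,0,0],[0,0,0],3],[[0,0,0],[0,0,0],3],[[0,0,0],[0,0,0],3],[[0,0,0],[0,0,0],3],[[0,0,0],[0,0,0],3],[[0,0,0],[0,0,0],3]], grip_force=40)

```text
time: 12.17
position: [0.4743, 0.1439, 0.0904]
tool_rot: [0.121, 3.137, -0.001]
ft_force: [-0.4, -0.4, -0.0]
grip_width: 0.086
```

Run:
```python
from h import *
plan([0.4725,0.1433,0.088],85.5,1)
```

```text
t 12.17 pos [0.4743 0.1439 0.0904] yaw 85.59 tilt 0.12 F [-0.4 -0.4 -0. ] T [ 0.08 -0.13 -0.02] grip mm 7.5 q [ 0.42  0.19 -0.83  1.97  0.16  1.05  1.01]
total turn deg [-0.   0.1  0.1] dist 0.003 tool [ 1.7 -0.7  2.4]
[[-0.04, 0.11, 0.09], [1.7, -0.7, 2.4]]
```

Emit:
step_arm(rows=[[[0,0,0],[0,0,-4],3],[[0,0,0],[0,0,-7],3],[[0,0,0],[0,0,-10],3],[[0,0,0],[0,0,-14],3],[[0,0,0],[0,0,-18],3],[[0,0,0],[0,0,-18],3],[[0,0,0],[0,0,-18],3],[[0,0,0],[0,0,-12],3],[[0,0,0],[0,0,-6],3],[[0,0,0],[0,0,-2],3],[[0,0,0],[0,0,0],3]])

```text
time: 13.08
position: [0.4743, 0.1451, 0.2116]
tool_rot: [0.118, 3.133, -0.0]
ft_force: [1.0, 0.1, -0.5]
grip_width: 0.09
```

Run:
```python
from h import *
plan([0.565,-0.101,0.205],-7.2,16)
d=snap('wrist','w10'); d=snap('scene','s10'); crop(d,260,80,420,230,5,'s10c.png')
```

```text
t 13.08 pos [0.4743 0.1451 0.2116] yaw 85.7 tilt 0.37 F [ 1.   0.1 -0.5] T [ 0.1  -0.13 -0.02] grip mm 7.8 q [ 0.47  0.04 -0.84  1.83  0.03  1.28  1.13]
total turn deg [ 0.3  0.3 92.9] dist 0.2624 tool [-108.9 -238.6    7.3]
[[0.02, 0.02, 5.81], [-6.8, -14.9, 0.5]]
[[0.02, 0.02, 5.81], [-8.3, -14.1, 0.5]]
[[0.02, 0.02, 5.81], [-9.7, -13.2, 0.5]]
[[0.02, 0.02, 5.81], [-11.0, -12.2, 0.5]]
[[0.02, 0.02, 5.81], [-12.1, -11.0, 0.5]]
[[0.02, 0.02, 5.81], [-13.2, -9.7, 0.5]]
[[0.02, 0.02, 5.81], [-14.1, -8.3, 0.5]]
[[0.02, 0.02, 5.81], [-14.9, -6.9, 0.5]]
[[0.02, 0.02, 5.81], [-15.5, -5.3, 0.5]]
[[0.02, 0.02, 5.81], [-16.0, -3.7, 0.5]]
[[0.02, 0.02, 5.81], [-16.3, -2.1, 0.4]]
[[0.02, 0.02, 5.81], [-16.4, -0.5, 0.4]]
[[0.02, 0.02, 5.81], [-16.3, 1.2, 0.4]]
[[0.02, 0.02, 5.81], [-16.1, 2.9, 0.4]]
[[0.02, 0.02, 5.81], [-15.8, 4.5, 0.4]]
[[0.02, 0.02, 5.81], [-15.2, 6.0, 0.4]]
```

View pics/s10c.png

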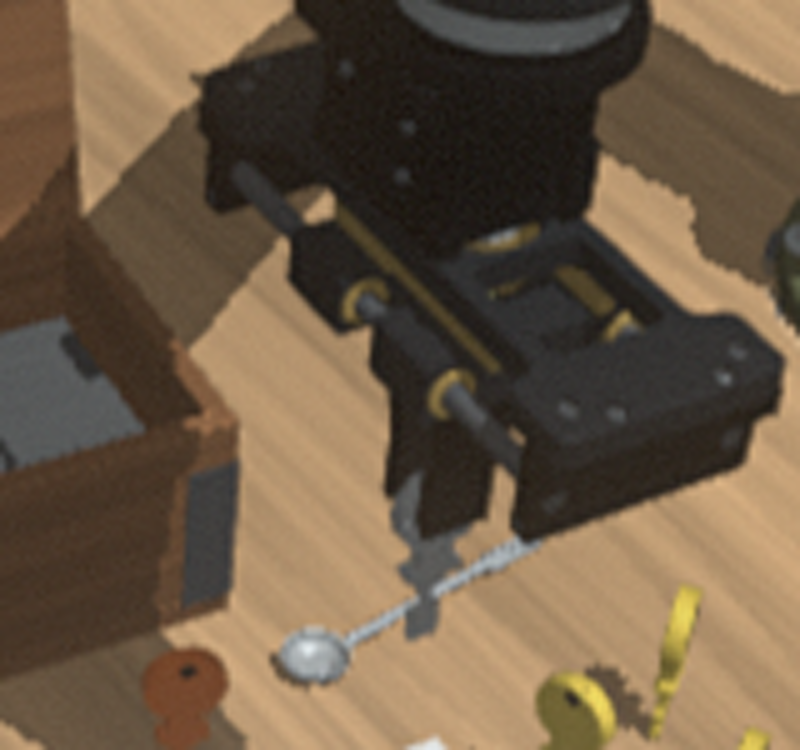

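View pics/w10.png

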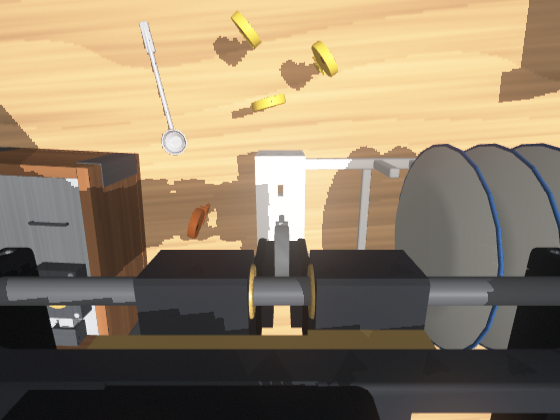

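Emit:
step_arm(rows=[[[0,0,6],[-6,-12,0.5],3],[[0,0,6.5],[-8,-13,0.5],3],[[0,0,6.5],[-9.5,-12.5,0.5],3],[[0,0,6.5],[-11,-12,0.5],3],[[0,0,6.5],[-12,-11,0.5],3],[[0,0,6.5],[-13,-9.5,0.5],3],[[0,0,6.5],[-14,-8,0.5],3],[[0,0,6.5],[-15,-6.5,0.5],3],[[0,0,6.5],[-15.5,-5,0.5],3],[[0,0,6.5],[-16,-3,0.5],3],[[0,0,6],[-14,-1,0.5],3],[[0,0,4],[-10,0,0.5],3]])

```text
time: 14.18
position: [0.5202, -0.0333, 0.1902]
tool_rot: [-2.047, -2.359, 0.016]
ft_force: [-0.8, 0.0, -0.0]
grip_width: 0.087
```

Run:
```python
from h import *
plan([0.565,-0.101,0.205],-7.2,5)
```

```text
t 14.18 pos [ 0.5202 -0.0333  0.1902] yaw 8.11 tilt 1.18 F [-0.8  0.  -0. ] T [ 0.   -0.12  0.  ] grip mm 7.5 q [ 0.6   0.13 -0.62  1.79  0.07  1.27  0.1 ]
total turn deg [-1.2 -0.2 15.3] dist 0.0825 tool [-73.2  34.6 -16. ]
[[-0.23, -0.05, 3.06], [-14.6, 6.9, -3.2]]
[[-0.23, -0.05, 3.06], [-14.3, 7.7, -3.2]]
[[-0.23, -0.05, 3.06], [-13.8, 8.5, -3.1]]
[[-0.23, -0.05, 3.06], [-13.4, 9.2, -3.1]]
[[-0.23, -0.05, 3.06], [-12.8, 9.9, -3.0]]
```

Emit:
step_arm(rows=[[[-0.3,0,3],[-13,6,-3],3],[[-0.3,0,3],[-13,7,-3],3],[[-0.2,0,3],[-12,7,-3],3],[[-0.2,0,2.5],[-10,6,-3],3],[[0,0,2],[-6,5,-2],3],[[0,0,1],[-3,2,0],3],[[0,0,0],[-1,1,0],3],[[0,0,0],[0,0,0],3],[[0,0,0],[0,0,0],3]])

```text
time: 14.93
position: [0.5513, -0.0956, 0.1914]
tool_rot: [-2.344, -2.057, 0.017]
ft_force: [-0.2, -0.1, -0.3]
grip_width: 0.087
```

Run:
```python
from h import *
plan([0.565,-0.101,0.19],-7.2,3)
d=snap('wrist','w11'); crop(d,200,180,360,300,5,'w11c.png'); d=snap('scene','s11'); crop(d,140,50,300,200,5,'s11c.png')
```

```text
t 14.93 pos [ 0.5513 -0.0956  0.1914] yaw -7.45 tilt 1.47 F [-0.2 -0.1 -0.3] T [ 0.02 -0.07  0.04] grip mm 7.6 q [ 0.62  0.21 -0.55  1.7   0.11  1.29 -0.09]
total turn deg [-1.4 -0.4 -0.3] dist 0.0148 tool [-3.6 14.3  1.1]
[[-0.47, -0.14, -0.09], [-1.2, 4.8, 0.4]]
[[-0.47, -0.14, -0.09], [-1.2, 4.8, 0.4]]
[[-0.47, -0.14, -0.09], [-1.2, 4.8, 0.4]]
```

View pics/s11c.png

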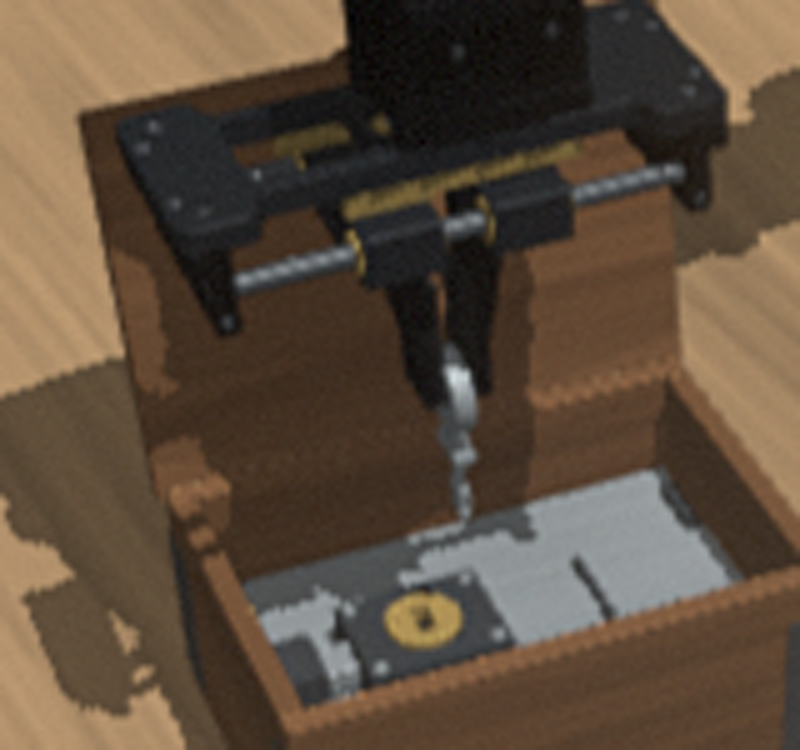

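View pics/w11.png

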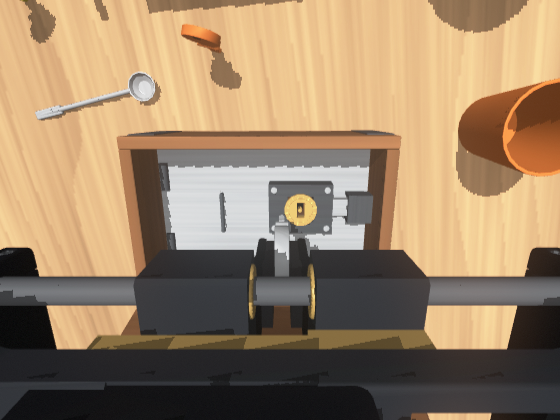

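```bash
cat > kh.py <<'E'
from h import *
def brass(d):
    f=cv2.cvtColor(d['frame'],cv2.COLOR_RGB2HSV); P=cloud(d)
    b=cv2.inRange(f,(15,110,90),(38,255,255)).astype(bool)&(np.abs(P[...,0]-.565)<.03)&(np.abs(P[...,1]+.101)<.03)&(P[...,2]>.06)&(P[...,2]<.09)
    v,u=np.nonzero(b); h=cv2.convexHull(np.stack([u,v],1).astype(np.int32)); el=cv2.fitEllipse(h)
    X=P[b]; (cx,cy),r=cv2.minEnclosingCircle((X[:,:2]*1000).astype(np.float32))
    rect=cv2.minAreaRect((X[:,:2]*1000).astype(np.float32))
    return el,onz(d,*el[0],.074),(cx,cy,r),np.median(X[:,2]),b.sum()
if __name__=='__main__':
    d=load('w11'); print(brass(d))
    st=status.get_state(); R=Ro.from_rotvec(st['tool_rot']).as_matrix();p=st['position']
    P=cloud(d); L=(P-p)@R*1000
    # key points in tool frame
    roi=np.zeros(L.shape[:2],bool); roi[205:275,270:296]=1
    m=roi&(np.abs(L[...,0])<25)&(np.abs(L[...,1])<15)&(L[...,2]>9)&(L[...,2]<75)
    for z0 in range(10,75,5):
        k=m&(L[...,2]>=z0)&(L[...,2]<z0+5)
        if k.sum(): print(z0,k.sum(),L[k].min(0).round(1),L[k].max(0).round(1))
E
python3 kh.py
```

```text
(((300.320556640625, 209.4400634765625), (31.355783462524414, 32.12782287597656), 92.89275360107422), array([ 0.56519576, -0.10227934,  0.074     ]), (565.0938110351562, -102.60150146484375, 14.700647354125977), np.float64(0.07438629954702211), np.int64(699))
10 14 [15.9 -3.2 11. ] [16.5  4.1 12.7]
30 51 [ 9.3 -3.7 30.2] [11.5  3.9 34.3]
35 1 [10.5 -3.1 35.1] [10.5 -3.1 35.1]
45 2 [ 6.9 -0.6 49.5] [ 7.   0.1 50. ]
50 16 [ 5.7 -1.3 50.4] [ 7.   1.5 54.3]
55 14 [ 4.2 -1.4 55.5] [ 7.2  2.2 59.9]
60 4 [ 6.3 -0.7 60. ] [ 6.5  0.8 63. ]
```

View pics/w11c.png

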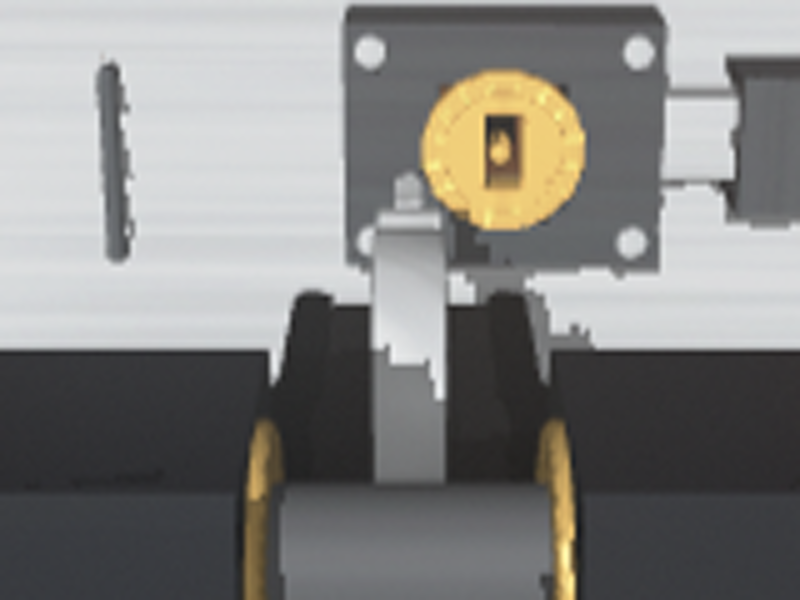

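Emit:
step_arm(rows=[[[-0.6,-0.2,0],[-2,4,0],3],[[-0.5,-0.2,0],[-2,4,0],3],[[0,0,0],[-1,3,2],3],[[0,0,0],[0,1,3],3],[[0,0,0],[0,0.5,3],3],[[0,0,0],[0,0,2],3],[[0,0,0],[0,0,1],3],[[0,0,0],[0,0,0],3]])

```text
time: 15.7
position: [0.5641, -0.1009, 0.1796]
tool_rot: [-2.356, -2.076, 0.004]
ft_force: [0.6, 0.6, -0.0]
grip_width: 0.09
```

Run:
```python
from h import *
plan([0.5648,-0.1032,0.15],-7.2,3)
```

```text
t 15.7 pos [ 0.5641 -0.1009  0.1796] yaw -7.25 tilt 0.15 F [ 0.6  0.6 -0. ] T [ 0.   -0.1   0.01] grip mm 7.8 q [ 0.61  0.23 -0.55  1.7   0.13  1.25 -0.1 ]
total turn deg [-0.1  0.1 -0. ] dist 0.0297 tool [-2.2  1.  29.6]
[[-0.05, 0.02, -0.02], [-0.7, 0.3, 9.9]]
[[-0.05, 0.02, -0.02], [-0.7, 0.3, 9.9]]
[[-0.05, 0.02, -0.02], [-0.7, 0.3, 9.9]]
```

Emit:
step_arm(rows=[[[0,0,0],[-1,0.5,5],3],[[0,0,0],[-1,0.5,7],3],[[0,0,0],[0,0,7],3],[[0,0,0],[0,0,4],3],[[0,0,0],[0,0,2],3],[[0,0,0],[0,0,0.5],3],[[0,0,0],[0,0,0],3]])

```text
time: 16.28
position: [0.5641, -0.1033, 0.1503]
tool_rot: [-2.355, -2.075, 0.005]
ft_force: [-0.5, -0.1, -0.8]
grip_width: 0.085
```

Run:
```python
from kh import *
plan([0.5648,-0.1032,0.145],-7.2,1)
d=snap('wrist','w12'); crop(d,220,180,380,300,5,'w12c.png'); print(brass(d))
d=snap('scene','s12'); crop(d,180,100,280,200,7,'s12c.png')
```

```text
t 16.28 pos [ 0.5641 -0.1033  0.1503] yaw -7.25 tilt 0.25 F [-0.5 -0.1 -0.8] T [ 0.   -0.13 -0.04] grip mm 7.4 q [ 0.61  0.26 -0.55  1.73  0.14  1.2  -0.1 ]
total turn deg [-0.2  0.  -0.1] dist 0.0053 tool [0.2 0.7 5.3]
[[-0.24, 0.04, -0.05], [0.2, 0.7, 5.3]]
(((282.338623046875, 216.0227813720703), (35.82711410522461, 37.81740188598633), 90.62669372558594), array([ 0.56506238, -0.10215884,  0.074     ]), (565.0390014648438, -102.58235931396484, 14.739943504333496), np.float64(0.07439031142917743), np.int64(777))
```

View pics/w12c.png

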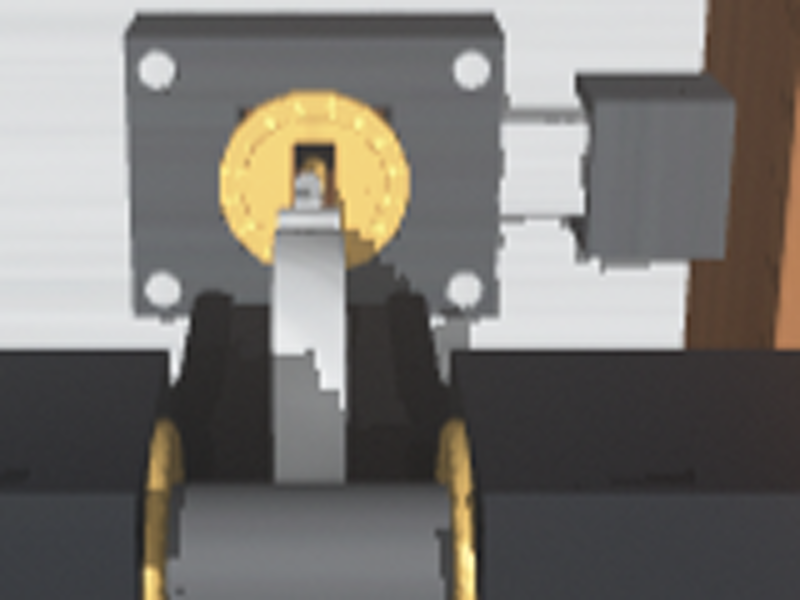

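View pics/s12c.png

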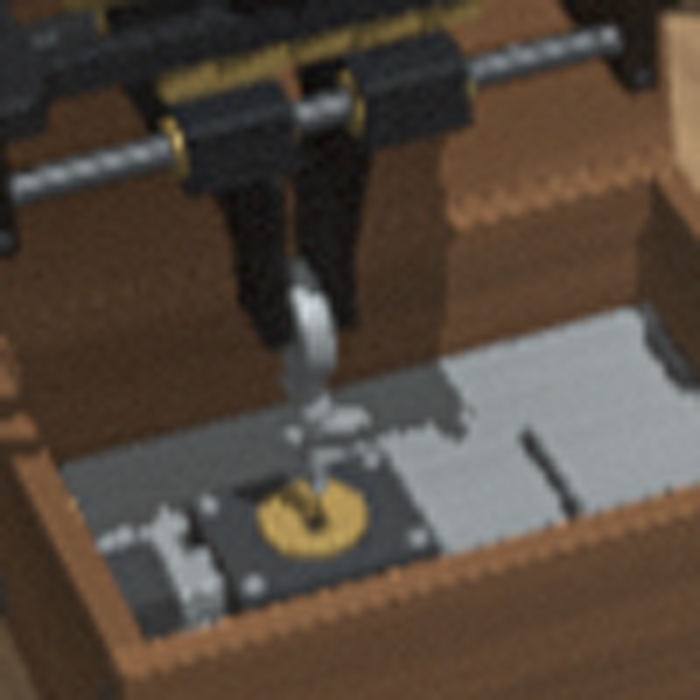

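Emit:
step_arm(rows=[[[-0.2,0,0],[0.2,0.7,1],3],[[0,0,0],[0,0,2],3],[[0,0,0],[0,0,3],3],[[0,0,0],[0,0,2],3],[[0,0,0],[0,0,1],3],[[0,0,0],[0,0,0],3]])

```text
time: 16.88
position: [0.5659, -0.1032, 0.1419]
tool_rot: [2.355, 2.075, 0.001]
ft_force: [0.1, -0.6, 0.5]
grip_width: 0.087
```

Run:
```python
from kh import *
plan([0.5648,-0.1032,0.1094],-7.2,1)
```

```text
t 16.88 pos [ 0.5659 -0.1032  0.1419] yaw -7.25 tilt 0.15 F [ 0.1 -0.6  0.5] T [-0.06 -0.04  0.03] grip mm 7.6 q [ 0.61  0.27 -0.54  1.74  0.15  1.17 -0.11]
total turn deg [ 0.1  0.1 -0. ] dist 0.0326 tool [-0.1 -1.1 32.5]
[[0.14, 0.07, -0.05], [-0.1, -1.1, 32.5]]
```

Emit:
step_arm(rows=[[[0,0,0],[0,-0.5,0],3],[[0,0,0],[0,0,0],3],[[0,0,0],[0,0,0],3]])

```text
time: 17.13
position: [0.5653, -0.1031, 0.1418]
tool_rot: [2.356, 2.075, 0.001]
ft_force: [-0.3, 0.1, -0.8]
grip_width: 0.09
```

Run:
```python
from kh import *
plan([0.5648,-0.1032,0.1094],-7.2,1)
d=snap('wrist','w13'); crop(d,220,180,380,300,5,'w13c.png'); print(brass(d)[1])
plan([0.5648,-0.1032,0.1094],-7.2,1)
```

```text
t 17.13 pos [ 0.5653 -0.1031  0.1418] yaw -7.25 tilt 0.14 F [-0.3  0.1 -0.8] T [-0.02 -0.11 -0.01] grip mm 7.9 q [ 0.61  0.26 -0.54  1.74  0.15  1.17 -0.11]
total turn deg [ 0.1  0.1 -0.1] dist 0.0324 tool [-0.1 -0.5 32.4]
[[0.12, 0.06, -0.05], [-0.1, -0.5, 32.4]]
[ 0.56498725 -0.10213983  0.074     ]
t 17.18 pos [ 0.5653 -0.1031  0.1418] yaw -7.25 tilt 0.14 F [-0.5  0.1  0.3] T [ 0.01 -0.06  0.  ] grip mm 7.7 q [ 0.61  0.26 -0.54  1.74  0.15  1.17 -0.11]
total turn deg [ 0.1  0.1 -0. ] dist 0.0324 tool [-0.1 -0.6 32.4]
[[0.13, 0.06, -0.05], [-0.1, -0.6, 32.4]]
```

View pics/w13c.png

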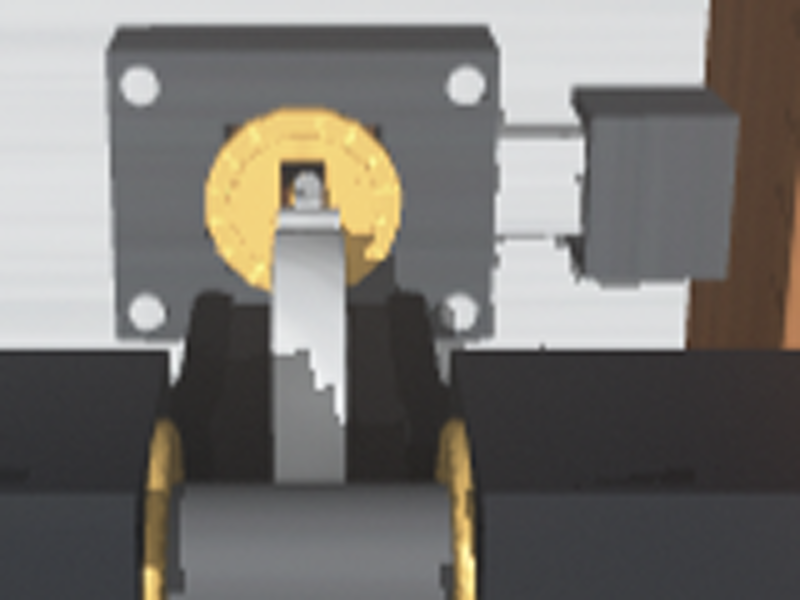

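Emit:
step_arm(rows=[[[0,0,0],[0,-0.4,0.5],3],[[0,0,0],[0,0,1.5],3],[[0,0,0],[0,0,2],3],[[0,0,0],[0,0,2],3],[[0,0,0],[0,0,1.5],3],[[0,0,0],[0,0,0],3]])

```text
time: 17.68
position: [0.565, -0.1033, 0.1338]
tool_rot: [2.355, 2.074, 0.001]
ft_force: [0.1, -0.9, -0.3]
grip_width: 0.087
```

Run:
```python
from kh import *
plan([0.5648,-0.1032,0.1094],-7.2,1)
d=snap('wrist','w14'); crop(d,220,180,380,300,5,'w14c.png'); print(brass(d)[1])
```

```text
t 17.68 pos [ 0.565  -0.1033  0.1338] yaw -7.26 tilt 0.17 F [ 0.1 -0.9 -0.3] T [ 0.03 -0.05  0.01] grip mm 7.6 q [ 0.6   0.27 -0.54  1.75  0.15  1.16 -0.11]
total turn deg [ 0.2  0.1 -0.1] dist 0.0244 tool [ 0.2 -0.2 24.4]
[[0.15, 0.09, -0.06], [0.2, -0.2, 24.4]]
[ 0.56504707 -0.10220305  0.074     ]
```

View pics/w14c.png

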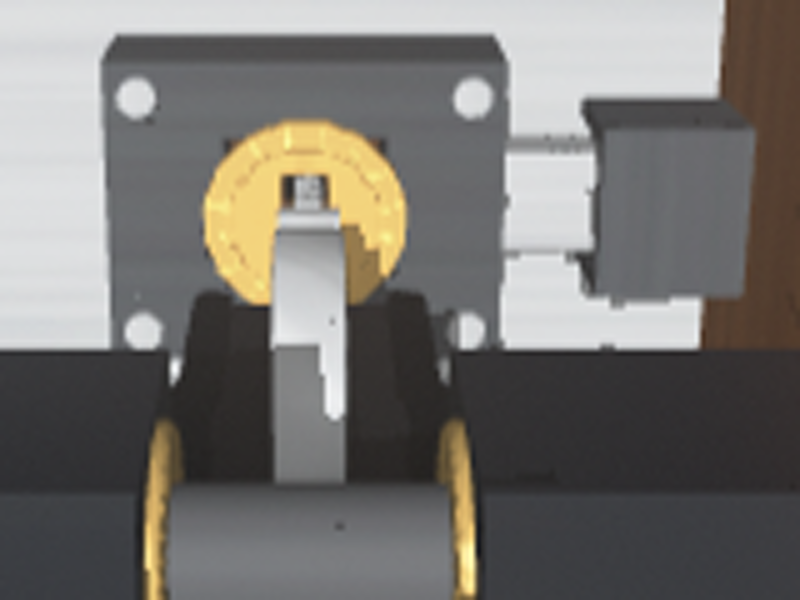

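Emit:
step_arm(rows=[[[0,0,0],[0,0,2],3],[[0,0,0],[0,0,2.5],3],[[0,0,0],[0,0,2.5],3],[[0,0,0],[0,0,2],3],[[0,0,0],[0,0,1],3]], grip_force=50)

```text
time: 18.15
position: [0.565, -0.1033, 0.1231]
tool_rot: [2.355, 2.074, 0.001]
ft_force: [-0.3, -0.6, -0.1]
grip_width: 0.089
```

Run:
```python
from kh import *
plan([0.5648,-0.1032,0.1094],-7.2,1)
```

```text
t 18.15 pos [ 0.565  -0.1033  0.1231] yaw -7.26 tilt 0.18 F [-0.3 -0.6 -0.1] T [-0.01 -0.07  0.04] grip mm 7.8 q [ 0.6   0.28 -0.54  1.76  0.16  1.14 -0.12]
total turn deg [ 0.2  0.1 -0.1] dist 0.0137 tool [ 0.1 -0.3 13.7]
[[0.16, 0.08, -0.06], [0.1, -0.3, 13.7]]
```

Emit:
step_arm(rows=[[[0,0,1.5],[0,0,2],3],[[0,0,-3],[0,0,2],3],[[0,0,3],[0,0,2],3],[[0,0,-1.5],[0,0,2],3]])

```text
time: 18.48
position: [0.5657, -0.1034, 0.1173]
tool_rot: [2.356, 2.072, 0.001]
ft_force: [-2.6, 0.7, 11.0]
grip_width: 0.088
```

Run:
```python
from kh import *
plan([0.5648,-0.1032,0.1094],-7.2,1)
```

```text
t 18.48 pos [ 0.5657 -0.1034  0.1173] yaw -7.33 tilt 0.25 F [-2.6  0.7 11. ] T [ 0.08  0.77 -0.04] grip mm 7.6 q [ 0.6   0.29 -0.54  1.77  0.17  1.13 -0.12]
total turn deg [ 0.2  0.1 -0.1] dist 0.008 tool [ 0.1 -0.9  7.9]
[[0.21, 0.13, -0.13], [0.1, -0.9, 7.9]]
```

Meeting a pin (11 N). Keep on with small wiggles.

Emit:
step_arm(rows=[[[0,0,2],[0,-0.2,2],3],[[0,0,-4],[0,0,2],3],[[0,0,4],[0,0,2],3],[[0,0,-4],[0,0,2],3],[[0,0,2],[0,0,2],3]])

```text
time: 18.9
position: [0.5657, -0.1032, 0.1147]
tool_rot: [2.352, 2.073, -0.003]
ft_force: [-3.0, 0.1, 8.0]
grip_width: 0.089
```

Run:
```python
from kh import *
plan([0.5648,-0.1032,0.1094],-7.2,1)
```

```text
t 18.9 pos [ 0.5657 -0.1032  0.1147] yaw -7.21 tilt 0.36 F [-3.   0.1  8. ] T [0.07 0.74 0.03] grip mm 7.7 q [ 0.6   0.29 -0.54  1.77  0.17  1.12 -0.12]
total turn deg [ 0.2  0.3 -0. ] dist 0.0054 tool [-0.1 -0.9  5.3]
[[0.2, 0.3, -0.01], [-0.1, -0.9, 5.3]]
```

Emit:
step_arm(rows=[[[0,0,2.5],[0,-0.3,2.5],3],[[0,0,-5],[0,-0.2,2.5],3],[[0,0,5],[0,0,2.5],3],[[0,0,-5],[0,0,2.5],3],[[0,0,5],[0,0,2.5],3],[[0,0,-2.5],[0,0,2.5],3]])

```text
time: 19.4
position: [0.5657, -0.1031, 0.1104]
tool_rot: [2.352, 2.068, -0.007]
ft_force: [-4.3, 0.3, 11.3]
grip_width: 0.084
```

Run:
```python
from kh import *
plan([0.5648,-0.1032,0.1094],-7.2,1)
d=snap('scene','s15'); crop(d,180,100,280,200,7,'s15c.png')
```

```text
t 19.4 pos [ 0.5657 -0.1031  0.1104] yaw -7.36 tilt 0.6 F [-4.3  0.3 11.3] T [ 0.21  0.95 -0.03] grip mm 7.3 q [ 0.59  0.29 -0.54  1.77  0.18  1.11 -0.13]
total turn deg [ 0.2  0.5 -0.2] dist 0.0014 tool [-0.2 -0.9  1. ]
[[0.24, 0.55, -0.16], [-0.2, -0.9, 1.0]]
```

View pics/s15c.png

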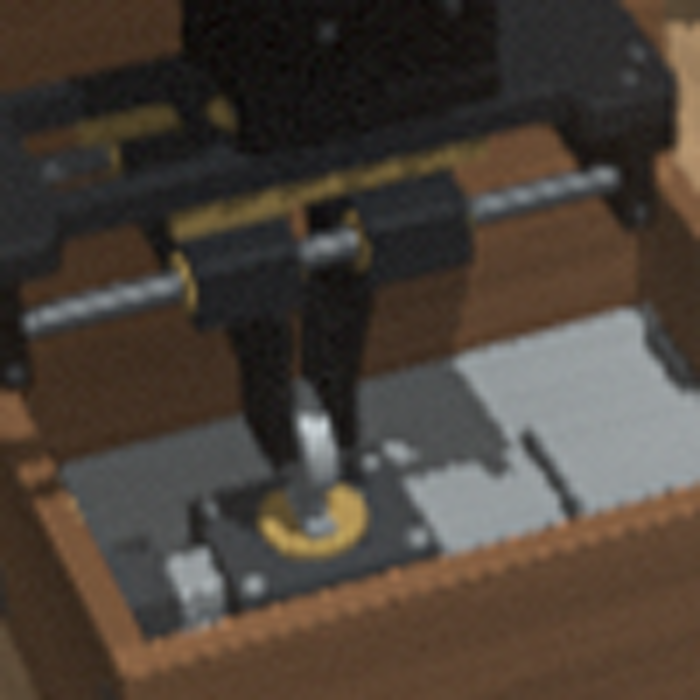

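Emit:
step_arm(rows=[[[0,0,2.5],[0,-0.2,3],3],[[0,0,-5],[0,-0.2,3],3],[[0,0,5],[0,0,3],3],[[0,0,-5],[0,0,3],3],[[0,0,2.5],[0,0,3],3]])

```text
time: 19.87
position: [0.5659, -0.1031, 0.1089]
tool_rot: [2.341, 2.075, -0.013]
ft_force: [-8.5, -0.0, 17.7]
grip_width: 0.082
```

Run:
```python
from kh import *
plan([0.5648,-0.1032,0.1094],-7.2,1)
```

```text
t 19.87 pos [ 0.5659 -0.1031  0.1089] yaw -6.91 tilt 0.89 F [-8.5 -0.  17.7] T [0.3  1.85 0.  ] grip mm 7.1 q [ 0.59  0.3  -0.54  1.78  0.18  1.11 -0.13]
total turn deg [0.3 0.9 0.3] dist 0.0012 tool [-0.2 -1.1 -0.5]
[[0.25, 0.86, 0.28], [-0.2, -1.1, -0.5]]
```

Emit:
step_arm(rows=[[[0.2,0.8,0.3],[0,-0.8,1],3],[[0,0,0],[0,-0.5,2],3],[[0,0,2],[0,-0.3,3],3],[[0,0,-4],[0,0,4],3],[[0,0,2],[0,0,4],3]])

```text
time: 20.28
position: [0.5663, -0.1035, 0.1086]
tool_rot: [2.352, 2.071, -0.002]
ft_force: [-11.4, 1.1, 26.2]
grip_width: 0.087
```

Run:
```python
from kh import *
plan([0.5648,-0.1032,0.1094],-7.2,1)
d=snap('scene','s16'); crop(d,180,100,280,200,7,'s16c.png')
d=snap('wrist','w16'); crop(d,220,180,380,300,5,'w16c.png')
P=cloud(d); st=status.get_state();R=Ro.from_rotvec(st['tool_rot']).as_matrix();p=st['position'];L=(P-p)@R*1000
roi=np.zeros(L.shape[:2],bool); roi[200:275,265:300]=1
m=roi&(np.abs(L[...,0])<13)&(np.abs(L[...,1])<6)&(P[...,2]>.06)&(P[...,2]<.085)
X=P[m]; print(np.percentile(X[:,2],[1,10,30,50,70,90,99]).round(4))
```

```text
t 20.28 pos [ 0.5663 -0.1035  0.1086] yaw -7.27 tilt 0.44 F [-11.4   1.1  26.2] T [0.37 2.82 0.05] grip mm 7.5 q [ 0.59  0.3  -0.54  1.77  0.18  1.11 -0.13]
total turn deg [ 0.3  0.3 -0.1] dist 0.0017 tool [ 0.1 -1.5 -0.8]
[[0.27, 0.34, -0.07], [0.1, -1.5, -0.8]]
[0.0732 0.0737 0.0743 0.0747 0.0754 0.0769 0.0782]
```

View pics/s16c.png

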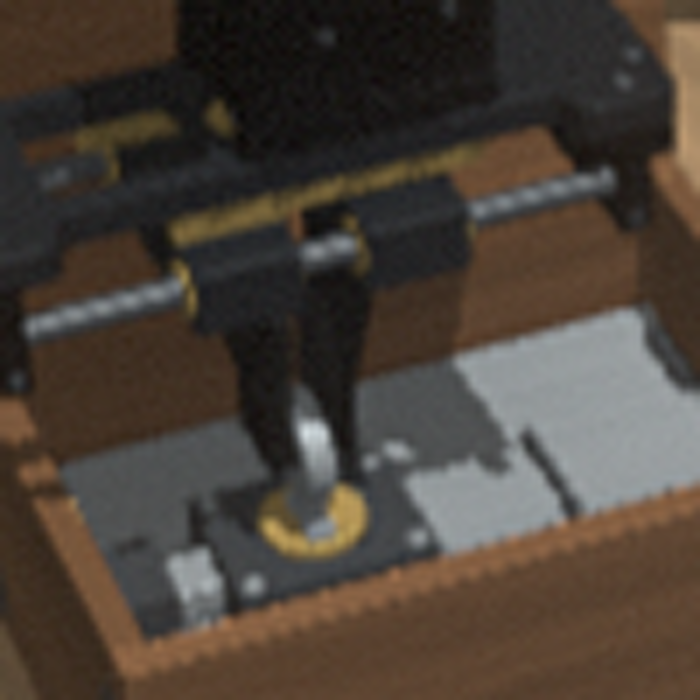

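View pics/w16c.png

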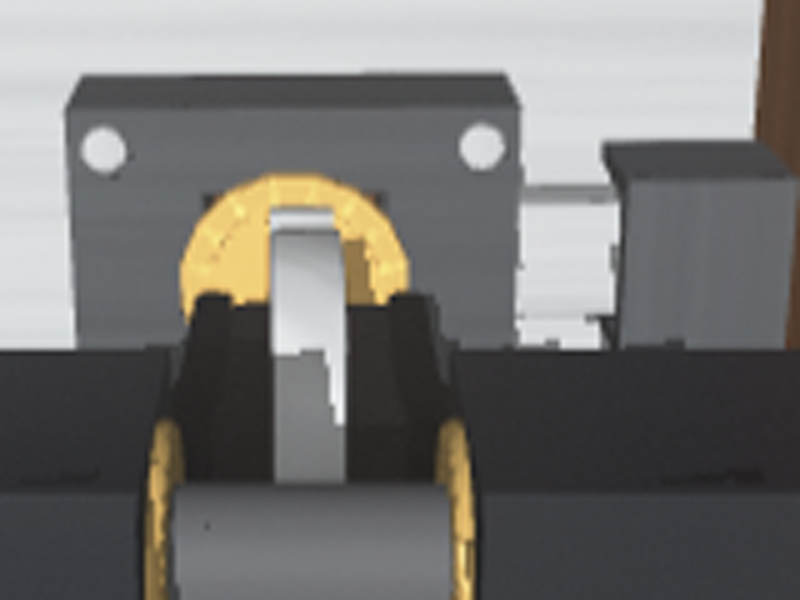

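Emit:
step_arm(rows=[[[0,0,0],[0,-0.5,0],3],[[0,0,0],[0,-0.5,0],3],[[0,0,0],[0,0,1],3]])

```text
time: 20.63
position: [0.5654, -0.1032, 0.1092]
tool_rot: [2.354, 2.067, -0.002]
ft_force: [-3.1, -0.6, 10.2]
grip_width: 0.086
```

Run:
```python
from kh import *
plan([0.5650,-0.1032,0.1094],-7.2,1)
```

```text
t 20.63 pos [ 0.5654 -0.1032  0.1092] yaw -7.43 tilt 0.52 F [-3.1 -0.6 10.2] T [ 0.14  0.77 -0.01] grip mm 7.4 q [ 0.59  0.29 -0.54  1.78  0.17  1.11 -0.13]
total turn deg [ 0.4  0.4 -0.2] dist 0.0005 tool [-0.1 -0.4 -0.2]
[[0.35, 0.38, -0.23], [-0.1, -0.4, -0.2]]
```

Emit:
step_arm(rows=[[[0,0,3],[0,-0.1,1],3],[[0,0,5],[0,-0.1,1],3],[[0,0,5],[0,-0.1,1],3],[[0,0,5],[0,-0.1,1],3],[[0,0,5],[0,-0.1,1],3]])

```text
time: 21.05
position: [0.5649, -0.1033, 0.1091]
tool_rot: [2.731, 1.534, -0.002]
ft_force: [-4.2, -0.4, 9.5]
grip_width: 0.084
```

```bash
cat > tn.py <<'E'
from kh import *
# desired TCP so that key axis (tool +1.1,+0.2) sits on K
K=np.array([.5651,-.1022])
s=status.get_state();R=Ro.from_rotvec(s['tool_rot']).as_matrix()
tgt=K-(R[:2,0]*.0011+R[:2,1]*.0002)
y=np.degrees(np.arctan2(R[1,1],R[0,1]))
plan([*tgt,.1094],y,1); print('turned',-7.3-y)
E
python3 tn.py
```

```text
t 21.05 pos [ 0.5649 -0.1033  0.1091] yaw -31.35 tilt 0.54 F [-4.2 -0.4  9.5] T [0.19 1.1  0.04] grip mm 7.3 q [ 0.54  0.29 -0.48  1.78  0.15  1.11 -0.53]
total turn deg [ 0.4  0.3 -0. ] dist 0.0007 tool [-0.1 -0.6 -0.3]
[[0.43, 0.32, -0.0], [-0.1, -0.6, -0.3]]
turned 24.052525032046727
```

Emit:
step_arm(rows=[[[0,0,4],[0,-0.3,1],3],[[0,0,4],[0,-0.3,1],3],[[0,0,4],[0,-0.1,1],3],[[0,0,4],[0,-0.1,1],3]])

```text
time: 21.38
position: [0.5642, -0.1027, 0.1091]
tool_rot: [2.926, 1.117, -0.002]
ft_force: [-3.8, -0.1, 10.1]
grip_width: 0.081
```

```bash
python3 tn.py
python3 - <<'E'
from kh import *
d=snap('scene','s17'); crop(d,140,40,290,190,5,'s17c.png')
E
```

```text
t 21.38 pos [ 0.5642 -0.1027  0.1091] yaw -48.2 tilt 0.57 F [-3.8 -0.1 10.1] T [0.16 0.98 0.  ] grip mm 7.1 q [ 0.51  0.28 -0.44  1.78  0.14  1.11 -0.82]
total turn deg [ 0.5  0.3 -0. ] dist 0.0004 tool [-0.1  0.1 -0.3]
[[0.5, 0.28, -0.0], [-0.1, 0.1, -0.3]]
turned 40.89700429696188
```

View pics/s17c.png

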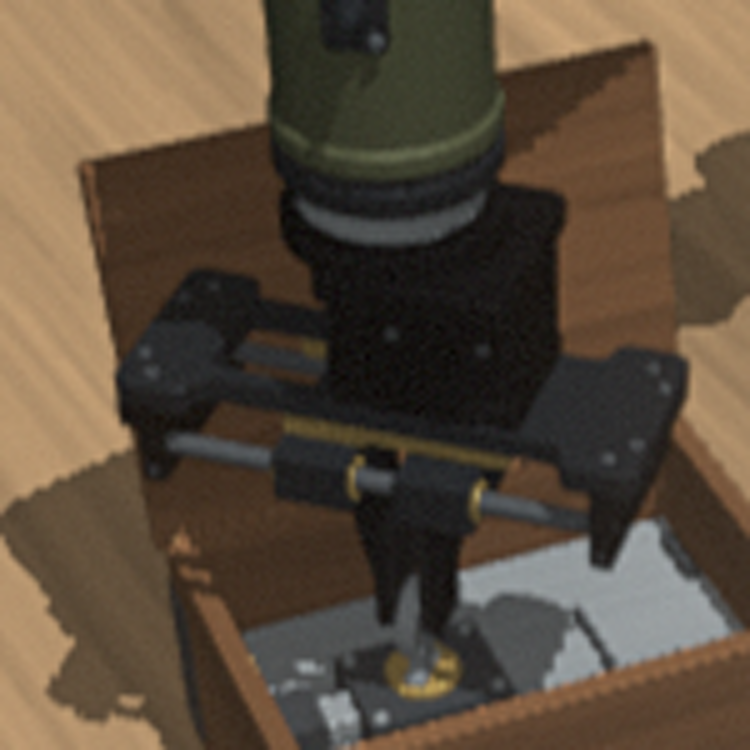

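Emit:
step_arm(rows=[[[0,0,3],[0,-0.1,1],3],[[0,0,3],[0,-0.1,1],3],[[0,0,3],[0,-0.1,1],3]])

```text
time: 21.68
position: [0.564, -0.1025, 0.109]
tool_rot: [3.008, 0.87, -0.002]
ft_force: [-3.3, 0.7, 9.4]
grip_width: 0.086
```

```bash
python3 tn.py
```

```text
t 21.68 pos [ 0.564  -0.1025  0.109 ] yaw -57.75 tilt 0.63 F [-3.3  0.7  9.4] T [0.15 0.97 0.11] grip mm 7.5 q [ 0.49  0.28 -0.42  1.78  0.14  1.11 -0.98]
total turn deg [ 0.6  0.3 -0. ] dist 0.0004 tool [-0.   0.1 -0.4]
[[0.57, 0.26, -0.0], [-0.0, 0.1, -0.4]]
turned 50.44654290172874
```

Emit:
step_arm(rows=[[[-0.2,-0.2,3],[0,-0.1,1],3],[[-0.2,-0.2,3],[0,-0.1,1],3],[[0,0,3],[0,-0.1,1],3]])

```text
time: 21.93
position: [0.5641, -0.102, 0.1091]
tool_rot: [3.06, 0.617, -0.009]
ft_force: [-3.5, 0.1, 9.5]
grip_width: 0.085
```

```bash
python3 tn.py
```

```text
t 21.93 pos [ 0.5641 -0.102   0.1091] yaw -67.19 tilt 1.21 F [-3.5  0.1  9.5] T [0.13 1.   0.02] grip mm 7.4 q [ 0.46  0.27 -0.4   1.78  0.14  1.11 -1.15]
total turn deg [ 1.1  0.6 -0. ] dist 0.0006 tool [-0.2  0.4 -0.3]
[[1.08, 0.55, -0.01], [-0.2, 0.4, -0.3]]
turned 59.88983288204682
```

Emit:
step_arm(rows=[[[0,0,3],[0,0,1],3],[[0,0,3],[0,0,1],3],[[0,0,2],[0,0,1],3]])

```text
time: 22.18
position: [0.5641, -0.1018, 0.1091]
tool_rot: [3.096, 0.391, -0.008]
ft_force: [-3.3, 1.1, 9.8]
grip_width: 0.09
```

```bash
python3 tn.py;  python3 - <<'E'
from kh import *
d=snap('top','t18'); crop(d,290,140,410,260,6,'t18c.png')
E
```

```text
t 22.18 pos [ 0.5641 -0.1018  0.1091] yaw -75.6 tilt 1.26 F [-3.3  1.1  9.8] T [0.22 1.   0.07] grip mm 7.8 q [ 0.45  0.27 -0.38  1.78  0.14  1.11 -1.3 ]
total turn deg [ 1.2  0.4 -0. ] dist 0.0006 tool [-0.2  0.4 -0.3]
[[1.18, 0.45, -0.0], [-0.2, 0.4, -0.3]]
turned 68.3012678745205
```

View pics/t18c.png

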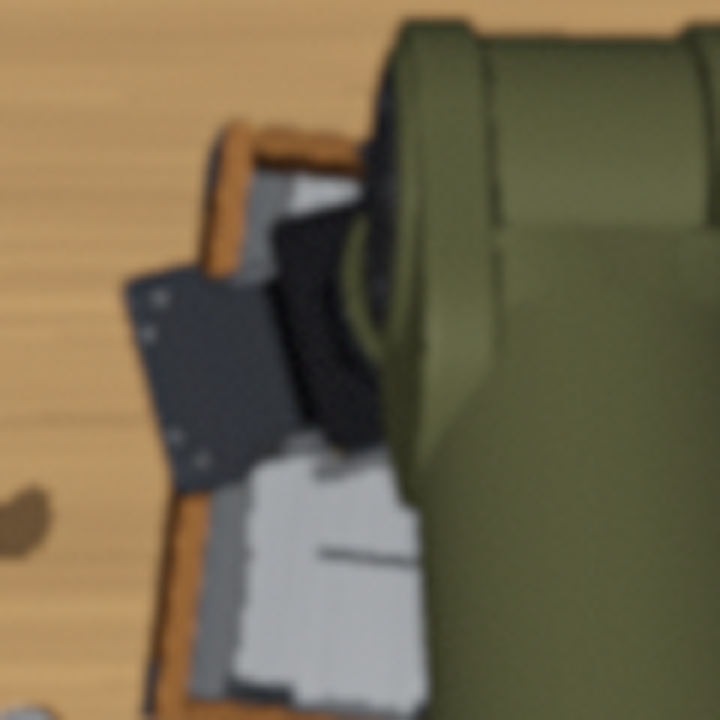

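Emit:
step_arm(rows=[[[0,0,3],[0,0,1],3],[[0,0,3],[0,0,1],3],[[0,0,3],[0,0,1],3],[[0,0,2],[0,0,1],3]])

```text
time: 22.57
position: [0.5641, -0.1016, 0.1091]
tool_rot: [3.118, 0.078, -0.006]
ft_force: [-4.6, -0.8, 10.1]
grip_width: 0.088
```

```bash
python3 tn.py
```

```text
t 22.57 pos [ 0.5641 -0.1016  0.1091] yaw -87.11 tilt 1.3 F [-4.6 -0.8 10.1] T [0.24 1.   0.08] grip mm 7.6 q [ 0.42  0.27 -0.35  1.78  0.13  1.11 -1.49]
total turn deg [ 1.3  0.3 -0. ] dist 0.0006 tool [-0.1  0.5 -0.3]
[[1.28, 0.26, -0.0], [-0.1, 0.5, -0.3]]
turned 79.81456293439943
```

Emit:
step_arm(rows=[[[0,0,3],[0,0,1],3],[[0,0,3],[0,0,1],3],[[0,0,3],[0,0,1],3],[[0,0,2.5],[0,0,1],3]])

```text
time: 22.9
position: [0.5641, -0.1014, 0.1091]
tool_rot: [3.108, -0.248, -0.004]
ft_force: [-4.3, 1.1, 9.5]
grip_width: 0.085
```

```bash
python3 tn.py
python3 - <<'E'
from kh import *
d=snap('wrist','w19'); crop(d,200,150,380,300,4,'w19c.png')
d=snap('scene','s19'); crop(d,140,40,290,190,5,'s19c.png')
E
```

```text
t 22.9 pos [ 0.5641 -0.1014  0.1091] yaw -99.12 tilt 1.35 F [-4.3  1.1  9.5] T [0.24 1.   0.09] grip mm 7.4 q [ 0.4   0.27 -0.32  1.78  0.12  1.11 -1.7 ]
total turn deg [ 1.4  0.  -0. ] dist 0.0006 tool [-0.   0.5 -0.3]
[[1.35, 0.03, -0.0], [-0.0, 0.5, -0.3]]
turned 91.82255183455088
```

View pics/w19c.png

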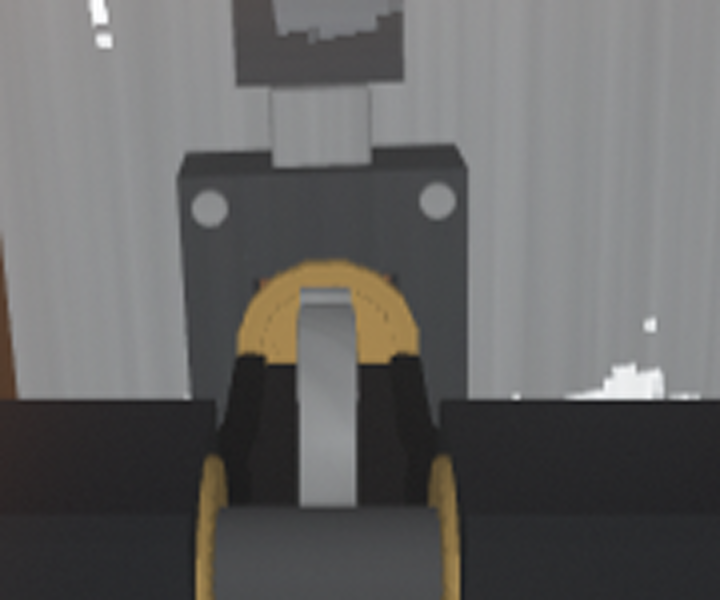

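View pics/s19c.png

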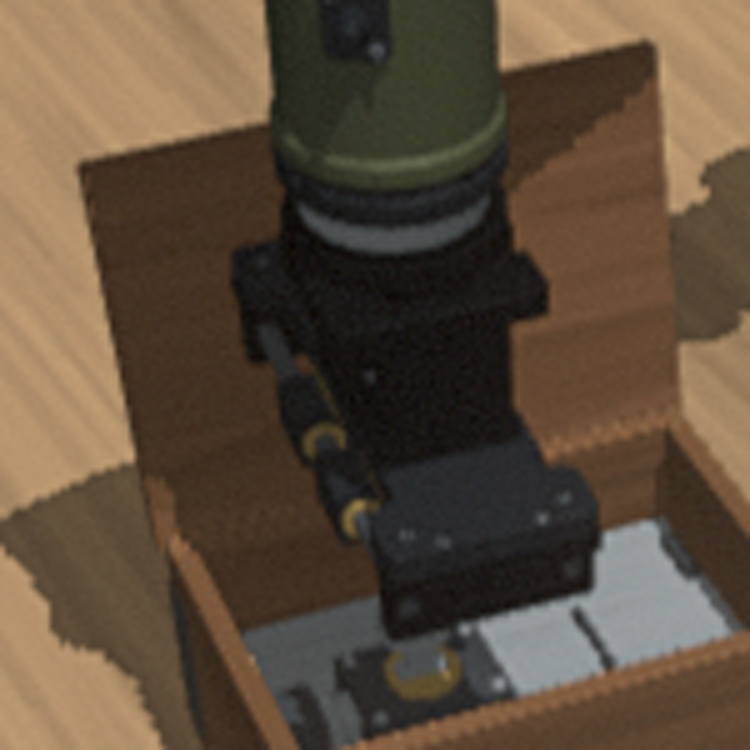

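Emit:
step_arm(rows=[[[0,0,1.5],[0,0,1],3],[[0,0,1],[0,0,1],3],[[0,0,1],[0,0,1],3]])

```text
time: 23.25
position: [0.5642, -0.1013, 0.1091]
tool_rot: [3.098, -0.343, -0.003]
ft_force: [-4.9, -0.5, 9.6]
grip_width: 0.093
```

```bash
python3 tn.py
python3 - <<'E'
from kh import *
d=snap('scene','s20')
for i in range(4): snap('top','t20')
w=snap('wrist','w20')
P=cloud(d); m=np.zeros(P.shape[:2],np.uint8); cv2.fillPoly(m,[np.array([[162,80],[190,74],[182,86],[178,130],[170,130]])],1); cv2.fillPoly(m,[np.array([[245,70],[265,60],[270,115],[255,115]])],1)
X=P[m>0]; X=X[~np.isnan(X).any(1)]; c=X.mean(0)
n=np.linalg.svd(X-c,full_matrices=False)[2][2]; print('lid past upright deg',np.degrees(np.arcsin(abs(n[2]))))
E
python3 tn.py
```

```text
t 23.25 pos [ 0.5642 -0.1013  0.1091] yaw -102.62 tilt 1.4 F [-4.9 -0.5  9.6] T [0.26 0.97 0.06] grip mm 8.1 q [ 0.39  0.27 -0.32  1.78  0.12  1.11 -1.76]
total turn deg [ 1.4 -0.   0. ] dist 0.0006 tool [ 0.   0.5 -0.3]
[[1.4, -0.03, 0.0], [0.0, 0.5, -0.3]]
turned 95.32154413797336
lid past upright deg 10.252946530204595
t 23.55 pos [ 0.5642 -0.1012  0.1091] yaw -102.57 tilt 1.4 F [-4.1  0.3  9.4] T [0.26 0.99 0.07] grip mm 7.4 q [ 0.39  0.27 -0.32  1.78  0.12  1.11 -1.76]
total turn deg [ 1.4 -0.   0. ] dist 0.0006 tool [ 0.   0.5 -0.3]
[[1.4, -0.03, 0.0], [0.0, 0.5, -0.3]]
turned 95.27390665785016
```

View pics/s20.png

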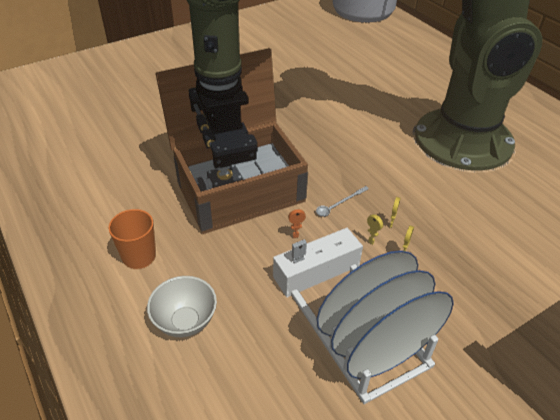

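View pics/w20.png

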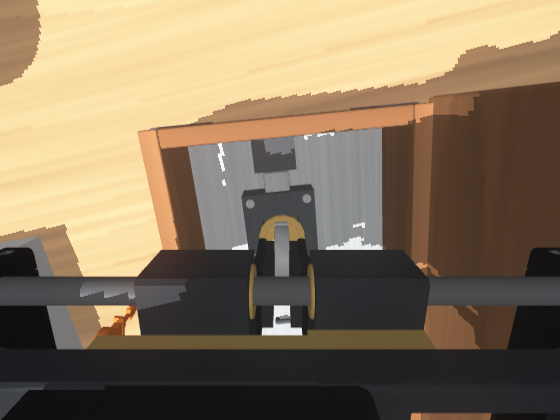

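```bash
python3 -c "
from bench import order
print(order.close_job())"
```

```text
the job is handed in; nothing more can be done
None
```

I've handed the job in with the lid open and the gripper holding the key turned in the lock. No verdict was reported.

**What I did**
- I swung the lid by its knob to about 1.68 rad and let it fall onto its stop.
- I took the round-headed steel key from the rack by the upper half of its head and lowered it into the keyway.
- I wiggled it past the pins at about 8–11 N of push. Up to 26 N more moved it only about 0.3 mm, so I took it as fully home. I then turned it clockwise.

**Last checks, at 23.6 s**
- **Lid:** 10.3° past upright, so on its stop. The gripper's body passed it with no sign of contact in the force readings.
- **Key:** the tool height never rose during the turn, and the shoulder was on the lock face when last looked at.
- **Turn:** the tool had turned about 95°. After the blade's 8° of play, the plug should be at about 1.5 rad. It held still for 0.3 s, pushing about 9.5 N down with a 50 N grip set.
- **Other objects:** the square-headed key, cup, bowl and spoon looked undisturbed in the scene picture.

**Not confirmed or slightly off**
- I couldn't see the plug angle or the bolt travel directly. I inferred both from the tool's turn and the return torque, 0.06–0.09 N m.
- A sideways force of about 4 N and a tool tilt of 1.4° remained at the end, well within the allowed 0.15 rad.
- The camera views of the keyhole disagreed by 1–2 mm. I used the wrist camera's value.

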